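# Gauge the gapped cores, sort them and empty the reject hopper

### The arm

A 6-joint arm with a two-finger parallel gripper is mounted at the origin on the work surface. World frame = base frame: x ahead of the robot, y to its left, z up, the work surface at z = 0. Lengths are in m, angles in rad, forces in N, time in s.
With the tool pointing down it reaches from about 0.35 to 0.975 m from the base axis. Payload 4.9 kg.
Tool frame: the origin (TCP) lies at the very end of the fingers, on their centre line; the grasp point (between the pads) lies 19 mm behind it; x points along the fingers, y is the direction in which the jaws open and shut, and the axes are right-handed (so a half turn about x gives the same grasp; the last joint's range is limited). The gripper opens to 85 mm and grips with 20 to 120 N. Pads are 22 mm wide; open, the fingers measure 114 mm over their backs; the gripper's body (76 mm by 85 mm) begins 54 mm behind the grasp point. The pads swing forward as they close: fully open they stand 13 mm farther back than shut.
Start: joints at [-1.375, 0.053, 1.613, -0, 1.476, -0.119], TCP at [0.194, -0.594, 0.231] pointing down, gripper open.
Joint ranges: [-3.01, 3.01], [-1.01, 2.22], [0.06, 2.58], [-1.02, 4.17], [0.09, 2.62], [-3.14, 3.14]. Speed limits (rad/s): [2.57, 2.57, 3.14, 3.14, 3.14, 3.14].

### API

Orientations are given as a rotation vector (axis times angle).
In Python, from station import ctrl, get_image, calibration, finish_job, search_frame, cut_out, mark_of gives the robot as it stands. The module is installed in compiled form; this text tells all that it offers.
- The arm moves only by the tool arm_command, never from a script. Its argument "plan" is a list that holds one entry, the list of rows, each a list of 7 numbers: the shift along the tool's x, y, z in m, then the turn, a rotation vector about the tool's x, y, z in degrees, then the finger opening in m, from 0 to 0.0854. A call has 1 to 20 rows; each row shifts and turns the pose as measured when the row begins, along the tool's axes as they then stand; what a row does not reach is not made up. A row lasts 1/12 s, in which the tool goes at most 41.7 mm and 7.16 degrees, less where a joint would pass 70% of its speed; a pose out of reach is approached as far as the arm can. A call with a gripper value outside its range is refused whole. The fingers move at their own pace and stop on an object; "squeeze" is the grip in N (left out, the last holds). Time passes only in rows, so rows that do not move let the fingers close. It gives the time, the measured TCP pose, the force and the opening at its end, in the units of the state.
- ctrl.get_obs(): the state, without advancing time (a new reading comes with each control period).
- get_image(name): name is "scene" or "top" or "wrist"; returns the picture (400x640x3 uint8, red, green, blue); there is no depth.
- calibration(name): a dict with "fx", "fy", "cx", "cy" (pixels), "cam_to_world" (4x4, takes a point from camera to world coordinates); the wrist camera has in their place "hand_eye" (4x4, takes a point from camera to tool coordinates, whose origin is the TCP and whose axes are the tool frame's). Camera axes: x right, y down, z forward; pixel columns grow to the right and rows downward; lengths in m; the calibration is good to about 2 mm. A picture is of the moment at which its call begins: read the wrist's pose just before it. calibration takes no time and is no camera call.
- finish_job(): hands the job in, once; it reports no verdict.
Trained networks look in the newest picture that a camera, given by its name, has taken for a name from the list of things; names that differ only in an ending like _2 or _b are one class to them, and where a whole thing is asked for, a point or a joint stands for the part that bears it (a point fixed in the world has none). Each returns a list of dicts, best first, with "conf" (0 to 1); they miss things now and then, are a little off and sometimes report something else, mostly with a low value. They report only what shows in the picture. A call takes as long as a camera call. They do not tell look-alikes from the thing itself.
- search_frame(camera, thing): "at" ([x, y, z] in m, in the coordinates of the camera as it stood for that picture, good to about 4 mm: the middle of the surface that is visible of it).
- cut_out(camera, thing): "mask" (400x640 bool, what is visible of it).
- mark_of(camera, thing): "at" ([x, y, z] in m, in the coordinates of the camera as it stood for that picture, good to about 4 mm: a listed point, or the origin of a listed thing).
The state is a dict: "t": time; "q": joint angles; "dq": joint speeds; "effort": joint torques, N m; "tool_pos": TCP position; "tool_rot": TCP orientation; "contact_force": force on the tool from outside, world axes, zero at the start; "wrist_torque": the same for the moment, N m; "opening": finger opening in m.
Only numpy, scipy, OpenCV 4.12 (cv2) and the standard library are available. Lean on these libraries where they do the work, as an engineer would, in place of code of your own. Each camera call takes 0.05 s, during which the arm holds its last target. There are 200 camera calls.

### The job

Take the leaf gauge from its stand and gauge every ferrite core of the row, from the robot's left to its right, by sliding the leaf straight down into the core's gap without forcing it: it either goes right down into the gap or jams on top; the gauge goes back into its stand. Once all are gauged, lay the cores whose gap takes the leaf flat in the grey tray and drop the ones on which it jams into the hopper. With all cores sorted, draw the hopper's bolt, swing the trap-door wide open with its lever so that all the scrap drops into the tote below, shut the trap-door again and bolt it; leave the other things on the bench where they are.

Things in the scene. Friction and masses are not known exactly. Their poses are not given: they have to be found in the camera images.
- core_1_mid (a point): Dark ferrite core lying flat: rectangular ring 56 (its x) x 84 (y) x 32 mm high, bars 14 mm, 0.45 kg. The middle of its -x long bar is cut through top to bottom by the gap, 8 mm wide along y (takes the 4 mm leaf) or only 2 mm (leaf jams): not told, find out with the gauge. Point: its centre, half-way up; gap 21 mm from it along -x, top face 16 mm above. Starts, if present, left in the row (left = +y).
- core_2_mid (a point): Dark ferrite core lying flat: rectangular ring 56 (its x) x 84 (y) x 32 mm high, bars 14 mm, 0.45 kg. The middle of its -x long bar is cut through top to bottom by the gap, 8 mm wide along y (takes the 4 mm leaf) or only 2 mm (leaf jams): not told, find out with the gauge. Point: its centre, half-way up; gap 21 mm from it along -x, top face 16 mm above. Starts, if present, left in the row (left = +y).
- core_3_mid (a point): Dark ferrite core lying flat: rectangular ring 56 (its x) x 84 (y) x 32 mm high, bars 14 mm, 0.45 kg. The middle of its -x long bar is cut through top to bottom by the gap, 8 mm wide along y (takes the 4 mm leaf) or only 2 mm (leaf jams): not told, find out with the gauge. Point: its centre, half-way up; gap 21 mm from it along -x, top face 16 mm above. Starts, if present, middle in the row (left = +y).
- core_4_mid (a point): Dark ferrite core lying flat: rectangular ring 56 (its x) x 84 (y) x 32 mm high, bars 14 mm, 0.45 kg. The middle of its -x long bar is cut through top to bottom by the gap, 8 mm wide along y (takes the 4 mm leaf) or only 2 mm (leaf jams): not told, find out with the gauge. Point: its centre, half-way up; gap 21 mm from it along -x, top face 16 mm above. Starts, if present, middle in the row (left = +y).
- core_5_mid (a point): Dark ferrite core lying flat: rectangular ring 56 (its x) x 84 (y) x 32 mm high, bars 14 mm, 0.45 kg. The middle of its -x long bar is cut through top to bottom by the gap, 8 mm wide along y (takes the 4 mm leaf) or only 2 mm (leaf jams): not told, find out with the gauge. Point: its centre, half-way up; gap 21 mm from it along -x, top face 16 mm above. Starts, if present, right in the row (left = +y).
- half_1_mid (a point): Scrap half of a broken core, a U of 40 x 56 x 32 mm, 0.2 kg, lying in the hopper on the trap-door at the start, if present. Point: centre, half-way up.
- half_2_mid (a point): Scrap half of a broken core, a U of 40 x 56 x 32 mm, 0.2 kg, lying in the hopper on the trap-door at the start, if present. Point: centre, half-way up.
- gauge_grip (a point): Leaf gauge, upright in its stand: black flat handle 36 (its x) x 12 (thick, y) x 45 mm high; below it a steel leaf 16 (x) x 4 (thick, y) x 45 mm long with rounded lower edge; 70 g. Point: centre of the handle, 22.5 mm above the handle's lower face, 67.5 mm above the leaf's tip; z up.
- gauge_tip (a point): Middle of the lower edge of the gauge's leaf (same axes).
- stand_slot (a point): Fixed aluminium stand of the gauge, a block 66 x 50 x 52 mm high. Point: centre of its slot's mouth on the top face; slot 19 (x) x 7 mm (y), 49 mm deep; the gauge stands in it with the handle's lower face on the block.
- tray_floor (a point): Fixed grey tray for the good cores, 130 mm (its x) by 346 mm (its y), 18 mm high with 4 mm walls; room for three cores side by side along its y with their long sides along y. Point: centre of its floor, 4 mm above the bench.
- hopper: Fixed reject hopper, a grey open-topped box on four legs. Origin on the bench under its middle. Inside 124 (its x) x 130 mm (y), walls 4 mm, 205 mm up to the rim at 280 mm; trap-door below, top face at 202 mm. The dark grey scrap tote under it, 55 mm high, fixed, spans x -115..91, y -76..76 mm. Lever and bolt on the +y side.
- trap (a joint): Trap-door in the hopper's bottom, hinged along its +x edge: 0 shut, 1.4 rad wide open. The hand lever on its shaft stands upright when shut and swings down to the hopper's -x as it opens. Stiff (0.35 N m): stays where left when empty; a heavy load may swing it open once unbolted. The shut bolt blocks it at about 0.05 rad.
- trap_grip (a point): Middle of the lever's black round grip, 16 mm thick, 60 mm long along the hopper's y, 105 mm from the shaft; shaft axis at x 66, z 200 mm in the hopper's frame, grip at y 198 mm.
- bolt (a joint): Barrel bolt that blocks the lever: 0 shut, 0.032 m fully drawn, sliding to the hopper's -y; needs 3 to 10 N, stays where left. Its rod passes in front (-x) of the upright lever; the lever is free from about 0.025 m on. Shut it only with the lever upright.
- bolt_knob (a point): Point on the bolt's upright round knob, 14 mm thick; 14 mm below its top (310 mm up), 25 mm above the guides under it. In the hopper's frame it stands at x 52, y 130 mm when shut, 98 mm when drawn.
- screwdriver: Screwdriver with a red handle, 190 mm; not part of the job. Origin at its underside.
- pliers: Pliers with blue handles, 120 mm; not part of the job. Origin at its underside.
- solder_reel: Aluminium solder reel, 60 mm across, 46 mm high; not part of the job. Origin at its underside.
- tape_roll: Roll of black tape, 84 mm across, 20 mm high; not part of the job. Origin at its underside.
- capacitor: Blue can capacitor standing upright, 50 mm across, 75 mm high; not part of the job. Origin at its underside.
Mind the look-alikes: they are no part of the job. Leave any orange or turquoise look-alike of the part that bears core_3_mid alone. What is shaped like the part that bears core_1_mid but purple is not meant.

How it is judged:
On the way, in this order (a step that is already met when the one before it is completed fails the run):
1. the left core is gauged: the leaf stands at least 20 mm down in its gap, or, if the gap is too narrow, is pressed on top of the gap (((x of gauge_tip in the frame of core_1_mid between -0.029 and -0.013 m and y of gauge_tip in the frame of core_1_mid between -0.006 and 0.006 m and z of gauge_tip in the frame of core_1_mid below -0.004 m and angle between the z axis of gauge_tip and the z axis of core_1_mid, either way round below 0.2 rad) or (x of gauge_tip in the frame of core_2_mid between -0.029 and -0.013 m and y of gauge_tip in the frame of core_2_mid between -0.006 and 0.006 m and z of gauge_tip in the frame of core_2_mid between 0.012 and 0.02 m and contact force between gauge and core_2 above 1 N))), for 0.1 s.
2. the middle core is gauged: the leaf stands at least 20 mm down in its gap, or, if the gap is too narrow, is pressed on top of the gap (((x of gauge_tip in the frame of core_3_mid between -0.029 and -0.013 m and y of gauge_tip in the frame of core_3_mid between -0.006 and 0.006 m and z of gauge_tip in the frame of core_3_mid between 0.012 and 0.02 m and contact force between gauge and core_3 above 1 N) or (x of gauge_tip in the frame of core_4_mid between -0.029 and -0.013 m and y of gauge_tip in the frame of core_4_mid between -0.006 and 0.006 m and z of gauge_tip in the frame of core_4_mid below -0.004 m and angle between the z axis of gauge_tip and the z axis of core_4_mid, either way round below 0.2 rad))), for 0.1 s.
3. the right core is gauged: the leaf stands at least 20 mm down in its gap, or, if the gap is too narrow, is pressed on top of the gap ((x of gauge_tip in the frame of core_5_mid between -0.029 and -0.013 m and y of gauge_tip in the frame of core_5_mid between -0.006 and 0.006 m and z of gauge_tip in the frame of core_5_mid below -0.004 m and angle between the z axis of gauge_tip and the z axis of core_5_mid, either way round below 0.2 rad)), for 0.1 s.
4. after the gauging the cores are sorted: those that take the leaf lie flat in the tray, those on which it jams are in the hopper (x of core_2_mid in the frame of hopper between -0.062 and 0.062 m and y of core_2_mid in the frame of hopper between -0.065 and 0.065 m and height (world z) of core_2_mid between 0.205 and 0.32 m and x of core_3_mid in the frame of hopper between -0.062 and 0.062 m and y of core_3_mid in the frame of hopper between -0.065 and 0.065 m and height (world z) of core_3_mid between 0.205 and 0.32 m and x of core_1_mid in the frame of tray_floor between -0.061 and 0.061 m and y of core_1_mid in the frame of tray_floor between -0.168 and 0.168 m and z of core_1_mid in the frame of tray_floor between 0.008 and 0.026 m and angle between each of core_1_mid, core_4_mid, core_5_mid's own z axis and vertical below 0.15 rad and linear speed of each of core_1, core_4, core_5 below 0.03 m/s and x of core_4_mid in the frame of tray_floor between -0.061 and 0.061 m and y of core_4_mid in the frame of tray_floor between -0.168 and 0.168 m and z of core_4_mid in the frame of tray_floor between 0.008 and 0.026 m and x of core_5_mid in the frame of tray_floor between -0.061 and 0.061 m and y of core_5_mid in the frame of tray_floor between -0.168 and 0.168 m and z of core_5_mid in the frame of tray_floor between 0.008 and 0.026 m), for 0.2 s.
5. the trap-door is swung open (over 0.9 rad) and everything in the hopper has dropped into the tote (value of joint trap above 0.9 rad and x of core_2_mid in the frame of hopper between -0.115 and 0.091 m and y of core_2_mid in the frame of hopper between -0.076 and 0.076 m and height (world z) of each of core_2_mid, core_3_mid, half_1_mid, half_2_mid below 0.1 m and x of core_3_mid in the frame of hopper between -0.115 and 0.091 m and y of core_3_mid in the frame of hopper between -0.076 and 0.076 m and x of half_1_mid in the frame of hopper between -0.115 and 0.091 m and y of half_1_mid in the frame of hopper between -0.076 and 0.076 m and x of half_2_mid in the frame of hopper between -0.115 and 0.091 m and y of half_2_mid in the frame of hopper between -0.076 and 0.076 m), for 0.2 s.
At the end, for the whole second after the job is handed in: Wide-gap cores lie flat (0.15 rad) at rest in the tray; narrow-gap cores and scrap halves are in the tote; trap-door shut (under 0.1 rad), bolt shut (within 8 mm of home); gauge upright in its stand, leaf 36 mm or more down the slot, within 8 mm of its middle (x of core_1_mid in the frame of tray_floor between -0.061 and 0.061 m and y of core_1_mid in the frame of tray_floor between -0.168 and 0.168 m and z of core_1_mid in the frame of tray_floor between 0.008 and 0.026 m and angle between each of core_1_mid, core_4_mid, core_5_mid's own z axis and vertical below 0.15 rad and linear speed of each of core_1, core_4, core_5 below 0.03 m/s and x of core_4_mid in the frame of tray_floor between -0.061 and 0.061 m and y of core_4_mid in the frame of tray_floor between -0.168 and 0.168 m and z of core_4_mid in the frame of tray_floor between 0.008 and 0.026 m and x of core_5_mid in the frame of tray_floor between -0.061 and 0.061 m and y of core_5_mid in the frame of tray_floor between -0.168 and 0.168 m and z of core_5_mid in the frame of tray_floor between 0.008 and 0.026 m and x of core_2_mid in the frame of hopper between -0.115 and 0.091 m and y of core_2_mid in the frame of hopper between -0.076 and 0.076 m and height (world z) of each of core_2_mid, core_3_mid, half_1_mid, half_2_mid below 0.1 m and x of core_3_mid in the frame of hopper between -0.115 and 0.091 m and y of core_3_mid in the frame of hopper between -0.076 and 0.076 m and x of half_1_mid in the frame of hopper between -0.115 and 0.091 m and y of half_1_mid in the frame of hopper between -0.076 and 0.076 m and x of half_2_mid in the frame of hopper between -0.115 and 0.091 m and y of half_2_mid in the frame of hopper between -0.076 and 0.076 m and value of joint trap below 0.1 rad and value of joint bolt below 0.008 m and horizontal distance between gauge_tip and stand_slot below 0.008 m and z of gauge_tip in the frame of stand_slot between -0.05 and -0.036 m and angle between gauge_tip's own z axis and vertical below 0.12 rad); the robot touches nothing.
It fails at once if the gauge is forced: over 45 N on a core (contact force between gauge and core_1 above 45 N or contact force between gauge and core_2 above 45 N or contact force between gauge and core_3 above 45 N or contact force between gauge and core_4 above 45 N or contact force between gauge and core_5 above 45 N).
It fails at once if a thing that is not part of the job is moved over 40 mm (distance of any of screwdriver, pliers, solder_reel, tape_roll, capacitor from where it was at the start of the episode above 0.04 m).
Of core_1, core_2 only 1 to 1 are there at a start; the rules pass over those that are not, and their reading is None.
Of core_3, core_4 only 1 to 1 are there at a start; the rules pass over those that are not, and their reading is None.
Of core_5, half_2 only 1 to 2 are there at a start; the rules pass over those that are not, and their reading is None.
At some moment in a run one of core_1, core_2, core_3, core_4, core_5 may be knocked a few centimetres aside while the robot is not near it.
It also fails if it takes over 210 s, if anything falls off the work surface, if the arm or the gripper's body presses on something with over 40 N, if the wrist force passes 120 N, or if a joint passes its speed limit or range.

## Working session

There is one attempt and no reset: what is moved stays moved. The work goes in short steps, Python scripts to look and compute and a tool call to move; the robot and the scene stay as the last step left them, time stands still between calls to the robot, and variables do not carry over. Pictures are saved under pics/ and viewed, about 12 in all and at most 16, crops included, and the job is handed in when it is done.

Besides the shell and the picture viewer there is one more tool, called after "Request:" by a JSON object that holds its "method" and its "body", one argument or row to a line. arm_command: Moves the arm, as the interface text tells. Its arguments: {"type":"object","properties":{"plan":{"type":"array","items":{"type":"array","items":{"type":"array","items":{"type":"number"}}}},"squeeze":{"type":"number"}},"required":["plan"]}

```bash
mkdir -p pics; ls; cat > h.py <<'E'
import numpy as np, cv2
from scipy.spatial.transform import Rotation as R
from station import *
def tool():
    o=ctrl.get_obs(); T=np.eye(4); T[:3,:3]=R.from_rotvec(o['tool_rot']).as_matrix(); T[:3,3]=o['tool_pos']; return T,o
def cam(n):
    c=calibration(n); K=np.array([[c['fx'],0,c['cx']],[0,c['fy'],c['cy']],[0,0,1]])
    if 'cam_to_world' in c: return K,np.array(c['cam_to_world'])
    return K,tool()[0]@np.array(c['hand_eye'])
def w(M,p): return (M@np.r_[p,1])[:3]
def ray(K,M,uv,z):
    d=M[:3,:3]@np.linalg.inv(K)@np.r_[uv,1]; o=M[:3,3]; return o+d*(z-o[2])/d[2]
def px(K,M,p):
    q=K@(np.linalg.inv(M)@np.r_[p,1])[:3]; return q[:2]/q[2]
def snap(n,f=None,crop=None,s=1):
    K,M=cam(n); im=get_image(n)
    if f:
        a=im if crop is None else im[crop[1]:crop[3],crop[0]:crop[2]]
        cv2.imwrite('pics/'+f+'.png',cv2.resize(a,None,fx=s,fy=s)[:,:,::-1])
    return K,M,im
E
python3 - <<'E'
from h import *
np.set_printoptions(precision=4,suppress=True)
for n in ['top','scene']:
    K,M,im=snap(n,n+'0',s=1.25); print(n,K[0,0],M[:3,3],M[:3,2])
    for t in ['core_1_mid','half_1_mid','gauge_grip','stand_slot','tray_floor','hopper','trap_grip','bolt_knob']+(['screwdriver','pliers','solder_reel','tape_roll','capacitor'] if n=='top' else []):
        for d in mark_of(n,t): print(t,round(d['conf'],2),w(M,d['at']),px(K,M,w(M,d['at'])).round())
c=calibration('wrist');print(c)
E
```

```text
pics
top 510.22964918595017 [0.2424 0.0517 1.4991] [ 0.1863 -0.0017 -0.9825]
core_1_mid 0.91 [0.478  0.2648 0.0139] [249. 215.]
core_1_mid 0.69 [0.4648 0.5333 0.0197] [157. 219.]
half_1_mid 0.82 [ 0.4771 -0.3756  0.2114] [488. 204.]
half_1_mid 0.39 [ 0.6823 -0.218   0.0016] [410. 150.]
gauge_grip 0.49 [ 0.4791 -0.3687  0.2153] [486. 203.]
stand_slot 0.55 [0.4897 0.3885 0.0523] [205. 209.]
stand_slot 0.2 [ 0.5378 -0.3639  0.2156] [483. 180.]
tray_floor 0.67 [0.6734 0.0793 0.0017] [313. 152.]
tray_floor 0.6 [ 0.5648 -0.1645  0.3046] [411. 161.]
tray_floor 0.57 [ 0.4855 -0.0026  0.0173] [340. 212.]
hopper 0.79 [ 0.5058 -0.3635 -0.0017] [461. 207.]
trap_grip 0.97 [ 0.5634 -0.1646  0.3043] [411. 162.]
trap_grip 0.39 [ 0.394   0.4036 -0.0008] [202. 244.]
bolt_knob 0.52 [ 0.5581 -0.2324  0.2942] [438. 165.]
screwdriver 0.74 [ 0.4301 -0.1626  0.0058] [395. 232.]
pliers 0.75 [0.6333 0.3251 0.    ] [232. 165.]
solder_reel 0.64 [ 0.6031 -0.2072  0.0005] [408. 175.]
tape_roll 0.6 [ 0.4836 -0.003   0.0194] [340. 213.]
tape_roll 0.51 [0.3932 0.4052 0.001 ] [201. 244.]
capacitor 0.66 [ 0.6829 -0.21
[... 371 characters left out ...]
0.39 [0.4936 0.3875 0.0777] [418. 213.]
stand_slot 0.77 [0.4896 0.3887 0.0516] [417. 219.]
stand_slot 0.34 [0.674  0.0695 0.0034] [349. 298.]
tray_floor 0.64 [0.6714 0.0694 0.0031] [349. 297.]
hopper 0.96 [ 0.5102 -0.3685 -0.0031] [175. 303.]
trap_grip 0.68 [ 0.5655 -0.1647  0.301 ] [240. 203.]
trap_grip 0.58 [ 0.5542 -0.2344  0.2921] [209. 210.]
bolt_knob 0.69 [ 0.558  -0.2389  0.2938] [208. 211.]
{'fx': 306.73544522136945, 'fy': 306.73544522136945, 'cx': 317.80516341054954, 'cy': 197.12100386564452, 'hand_eye': array([[-0.0012, -0.2916,  0.9566, -0.1421],
       [ 1.    , -0.    ,  0.0013,  0.0009],
       [-0.0004,  0.9566,  0.2916, -0.0738],
       [ 0.    ,  0.    ,  0.    ,  1.    ]])}
```

View pics/top0.png

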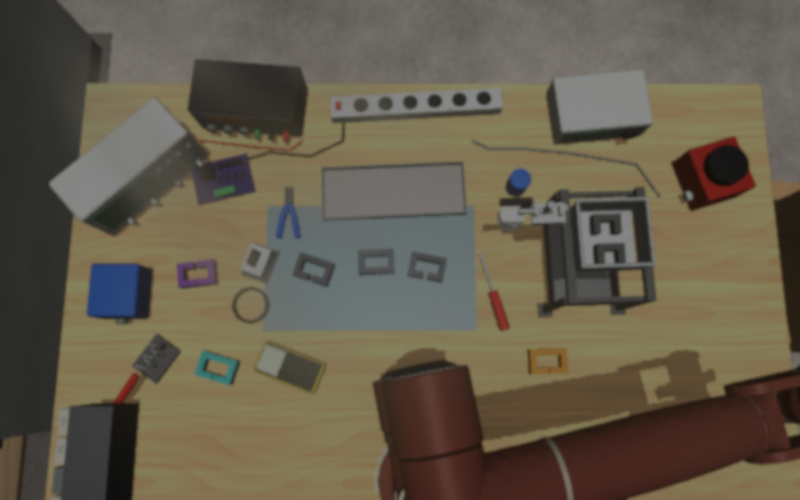

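View pics/scene0.png

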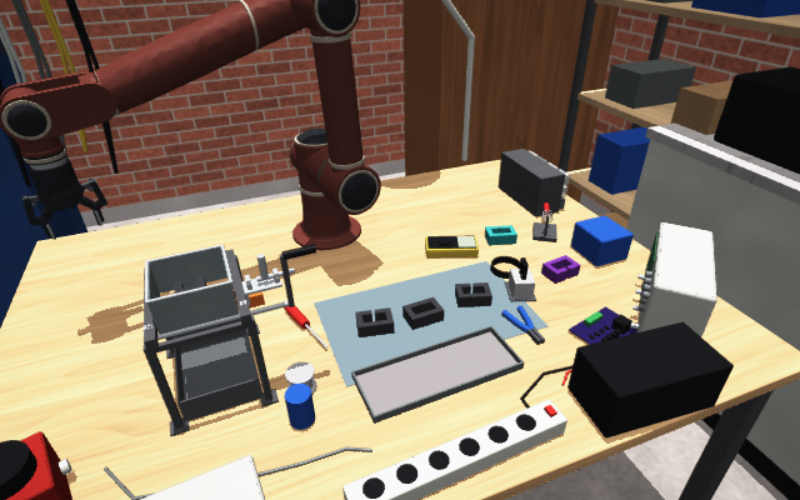

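Top view: three dark cores at about (314,268), (376,262) and (427,266) in the 1.25x picture. The stand is at (258,262), the tray at (394,191) and the hopper at (600,235). The knob and lever lie around (520,212). Purple, turquoise and orange look-alikes lie apart from the row. The scene view agrees.

```bash
python3 - <<'E'
from h import *
np.set_printoptions(precision=3,suppress=True)
T,o=tool(); print(T,o['contact_force'])
K,M,im=snap('top')
for u in [(251,214),(301,210),(342,213)]: print(ray(K,M,u,.032))
for d in cut_out('top','core_1_mid'):
    m=d['mask'].astype(np.uint8); c=max(cv2.findContours(m,0,2)[0],key=cv2.contourArea); r=cv2.minAreaRect(c); print(d['conf'],r,ray(K,M,r[0],.03))
E
```

```text
[[-0.     0.31  -0.951  0.194]
 [ 0.    -0.951 -0.31  -0.594]
 [-1.    -0.     0.     0.231]
 [ 0.     0.     0.     1.   ]] [-0.489  0.441 -0.517]
[0.478 0.258 0.032]
[0.49  0.112 0.032]
[ 0.482 -0.007  0.032]
0.94 ((157.27439880371094, 218.46951293945312), (21.092424392700195, 32.46687316894531), 83.6598129272461) [0.465 0.53  0.03 ]
0.66 ((250.619140625, 214.697021484375), (31.4898624420166, 20.27132797241211), 17.65012550354004) [0.476 0.259 0.03 ]
```

Request:
{"method": "arm_command", "body": {
  "plan": [
    [[-0.04, 0, 0, 6, 0, 0, 0.085], [-0.04, 0, 0, 6, 0, 0, 0.085], [-0.04, 0, 0, 6, 0, 0, 0.085], [0, -0.037, -0.013, 0, 0, 0, 0.085], [0, -0.037, -0.013, 0, 0, 0, 0.085], [0, -0.037, -0.013, 0, 0, 0, 0.085], [0, -0.037, -0.013, 0, 0, 0, 0.085], [0, -0.037, -0.013, 0, 0, 0, 0.085], [0, -0.037, -0.013, 0, 0, 0, 0.085], [0, -0.037, -0.013, 0, 0, 0, 0.085], [0, -0.037, -0.013, 0, 0, 0, 0.085], [0, -0.037, -0.013, 0, 0, 0, 0.085], [0, -0.037, -0.013, 0, 0, 0, 0.085], [0, -0.037, -0.013, 0, 0, 0, 0.085], [0, -0.037, -0.013, 0, 0, 0, 0.085], [0, -0.037, -0.013, 0, 0, 0, 0.085], [0, -0.037, -0.013, 0, 0, 0, 0.085], [0, -0.037, -0.013, 0, 0, 0, 0.085], [0, -0.037, -0.013, 0, 0, 0, 0.085], [0, -0.037, -0.013, 0, 0, 0, 0.085]]
  ]
}}

```text
t: 2.92
tool_pos: [0.4315, 0.0528, 0.3603]
tool_rot: [-2.222, 0.039, 2.19]
contact_force: [0.2, -1.1, 0.2]
opening: 0.0851
```

Request:
{"method": "arm_command", "body": {
  "plan": [
    [[0.02, -0.037, -0.013, 0, 0, 0, 0.085], [0.02, -0.037, -0.013, 0, 0, 0, 0.085], [0.02, -0.037, -0.013, 0, 0, 0, 0.085], [0.02, -0.037, -0.013, 0, 0, 0, 0.085], [0.02, -0.037, -0.013, 0, 0, 0, 0.085], [0, 0, 0, 0, 0, 0, 0.085]]
  ]
}}

```text
t: 3.42
tool_pos: [0.4999, 0.2339, 0.269]
tool_rot: [-2.237, 0.027, 2.184]
contact_force: [-1.5, -1.1, -1.5]
opening: 0.0853
```

```bash
cat >> h.py <<'E'
def go(p,th=0):
    """shift/turn in tool axes to reach TCP p, tool down, tool y = -Y turned th deg (ccw)"""
    T,o=tool(); G=np.array([[0,np.sin(np.radians(th)),-np.cos(np.radians(th))],[0,-np.cos(np.radians(th)),-np.sin(np.radians(th))],[-1,0,0]])
    r=R.from_matrix(T[:3,:3].T@G).as_rotvec(degrees=True)
    print('at',T[:3,3].round(4),'yaw',round(np.degrees(np.arctan2(T[0,1],-T[1,1])),2),'shift',(G.T@(np.array(p)-T[:3,3])).round(4),'turn',r.round(2),'F',o['contact_force'].round(1))
E
python3 - <<'E'
from h import *
np.set_printoptions(precision=4,suppress=True)
K,M,im=snap('wrist','w1',s=1.25)
for t in ['core_1_mid','gauge_grip','stand_slot','tray_floor']:
    for d in mark_of('wrist',t): print(t,round(d['conf'],2),w(M,d['at']),px(K,M,w(M,d['at'])).round())
go([.49,.388,.2])
E
```

```text
core_1_mid 0.88 [0.4638 0.5323 0.0163] [ 95. 200.]
core_1_mid 0.67 [0.4749 0.2616 0.0149] [296. 187.]
gauge_grip 0.93 [0.4946 0.3874 0.0765] [180. 185.]
stand_slot 0.76 [0.494  0.3916 0.0546] [184. 181.]
tray_floor 0.69 [0.6662 0.0742 0.0054] [447.  26.]
at [0.5015 0.2291 0.2764] yaw -1.65 shift [ 0.0764 -0.1589  0.0115] turn [-1.65 -1.96 -0.04] F [ 0.3 -0.7  0.5]
```

View pics/w1.png

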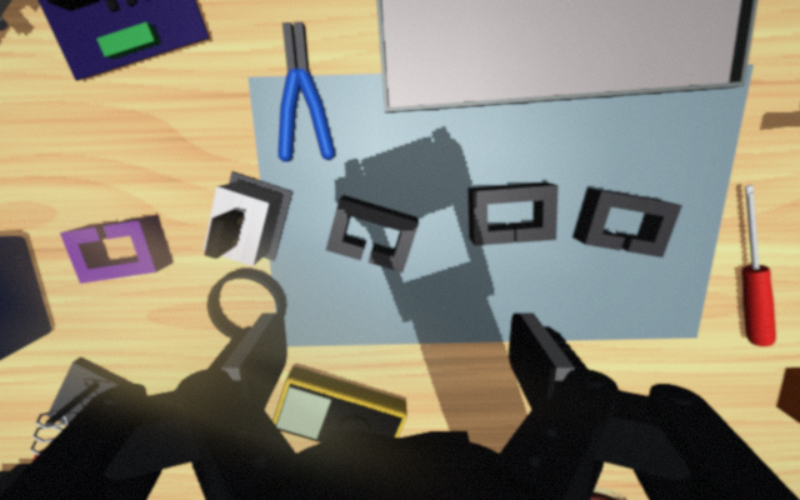

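The wrist view shows the gauge in its turned stand at about (235,228), with the left core at (372,235), the middle at (514,212) and the right at (628,222). The gaps face the robot. Moving over the stand.

Request:
{"method": "arm_command", "body": {
  "plan": [
    [[0.02, -0.04, 0.003, -1.6, -2, 0, 0.085], [0.02, -0.04, 0.003, 0, 0, 0, 0.085], [0.02, -0.04, 0.003, 0, 0, 0, 0.085], [0.02, -0.038, 0.003, 0, 0, 0, 0.085], [0, 0, 0, 0, 0, 0, 0.085], [0, 0, 0, 0, 0, 0, 0.085]]
  ]
}}

```text
t: 4.17
tool_pos: [0.5, 0.3834, 0.209]
tool_rot: [-2.233, 0.011, 2.185]
contact_force: [0.3, -0.1, 0.4]
opening: 0.0851
```

```bash
python3 - <<'E'
from h import *
np.set_printoptions(precision=4,suppress=True)
K,M,im=snap('wrist','w2',crop=(200,80,440,300),s=2.5)
for t in ['gauge_grip','stand_slot','gauge_tip']:
    for d in mark_of('wrist',t): print(t,round(d['conf'],2),w(M,d['at']),px(K,M,w(M,d['at'])).round())
for d in cut_out('wrist','gauge_grip')[:1]:
    m=d['mask'].astype(np.uint8); c=max(cv2.findContours(m,0,2)[0],key=cv2.contourArea); print(d['conf'],cv2.minAreaRect(c))
go([.49,.388,.2])
E
```

```text
gauge_grip 0.85 [0.4926 0.3865 0.0729] [314. 197.]
stand_slot 0.95 [0.4945 0.3885 0.0552] [313. 190.]
stand_slot 0.53 [0.4743 0.2607 0.0143] [426. 197.]
0.62 ((310.6500244140625, 198.0500030517578), (15.17893123626709, 47.75039291381836), 18.434947967529297)
at [0.5006 0.3821 0.2099] yaw -1.11 shift [ 0.0099 -0.0059  0.0106] turn [-1.11 -1.29  0.48] F [-0.   0.8  0.2]
```

View pics/w2.png

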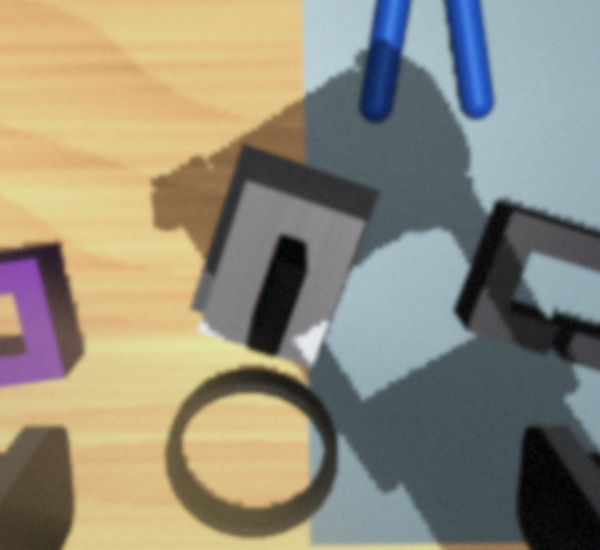

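The gauge handle is at about (278,295) in this crop. The stand's top face has corners near (245,182), (370,220) and (312,368), so it is turned roughly 18° clockwise.

```bash
python3 - <<'E'
from h import *
np.set_printoptions(precision=4,suppress=True)
K,M=cam('wrist')
f=lambda u,z: ray(K,M,np.array(u)/2.5+[200,80],z)[:2]
P=[f(u,.052) for u in [(245,182),(370,220),(312,368)]]
an=lambda v: np.degrees(np.arctan2(v[1],v[0]))
print(P,an(P[0]-P[1])-90,an(P[1]-P[2]),(P[0]+P[2])/2)
print('handle base back', f((283,237),.097), 'handle front lower',f((262,350),.052))
go([.4935,.3875,.12],-18.5)
E
```

```text
[array([0.5325, 0.4009]), array([0.5165, 0.3517]), array([0.4541, 0.3756])] -17.990789898402042 -20.907081672354 [0.4933 0.3882]
handle base back [0.5194 0.3853] handle front lower [0.4624 0.3963]
at [0.5006 0.3821 0.2099] yaw -1.11 shift [ 0.0899 -0.0029  0.0084] turn [17.39 -1.2   0.68] F [-0.   0.8  0.2]
```

Request:
{"method": "arm_command", "body": {
  "plan": [
    [[0.03, -0.001, 0.003, 6, -0.4, 0.2, 0.085], [0.03, -0.001, 0.003, 6, -0.4, 0.2, 0.085], [0.03, -0.001, 0.003, 6, -0.4, 0.2, 0.085], [0, 0, 0, 0, 0, 0, 0.085], [0, 0, 0, 0, 0, 0, 0.085]]
  ]
}}

```text
t: 4.83
tool_pos: [0.5, 0.3841, 0.1277]
tool_rot: [-2.037, 0.349, 2.011]
contact_force: [-0.2, -0.2, 0.7]
opening: 0.0854
```

```bash
python3 - <<'E'
from h import *
go([.4933,.388,.064],-19)
E
```

```text
at [0.5    0.3841 0.1277] yaw -20.23 shift [ 0.0637 -0.0015  0.0076] turn [-1.24 -0.61  0.8 ] F [-0.2 -0.2  0.7]
```

Request:
{"method": "arm_command", "body": {
  "plan": [
    [[0.02, -0.0015, 0.0075, -1.2, -0.6, 0.8, 0.085], [0.02, 0, 0, 0, 0, 0, 0.085], [0.02, 0, 0, 0, 0, 0, 0.085], [0, 0, 0, 0, 0, 0, 0.085], [0, 0, 0, 0, 0, 0, 0.085]]
  ]
}}

```text
t: 5.25
tool_pos: [0.5015, 0.3892, 0.08]
tool_rot: [-2.057, 0.322, 2.027]
contact_force: [1.6, -0.1, 1.3]
opening: 0.0849
```

```bash
python3 - <<'E'
from h import *
go([.4933,.388,.064],-19)
E
```

```text
at [0.5015 0.3892 0.08  ] yaw -18.53 shift [0.016  0.0038 0.0074] turn [ 0.47 -0.71  0.76] F [ 1.6 -0.1  1.3]
```

Request:
{"method": "arm_command", "body": {
  "plan": [
    [[0.016, 0.004, 0.008, 0.4, -0.7, 0.8, 0.085], [0.003, 0, 0.003, 0, -0.3, 0.3, 0.085]]
  ]
}}

```text
t: 5.42
tool_pos: [0.4926, 0.3899, 0.0655]
tool_rot: [-2.042, 0.342, 2.044]
contact_force: [-0.1, -1.2, -0.4]
opening: 0.085
```

```bash
python3 - <<'E'
from h import *
go([.4933,.388,.064],-19)
E
```

```text
at [0.4926 0.3899 0.0655] yaw -18.96 shift [ 0.0015  0.0016 -0.0013] turn [ 0.04  0.05 -0.06] F [-0.1 -1.2 -0.4]
```

Good. Close.

Request:
{"method": "arm_command", "body": {
  "plan": [
    [[0.0015, 0.0015, -0.001, 0, 0, 0, 0.04], [0, 0, 0, 0, 0, 0, 0.02], [0, 0, 0, 0, 0, 0, 0.005], [0, 0, 0, 0, 0, 0, 0.005], [0, 0, 0, 0, 0, 0, 0.005], [0, 0, 0, 0, 0, 0, 0.005], [0, 0, 0, 0, 0, 0, 0.005]]
  ],
  "squeeze": 60
}}

```text
t: 6.0
tool_pos: [0.4943, 0.3894, 0.0673]
tool_rot: [-2.045, 0.337, 2.04]
contact_force: [0.3, -0.3, -0.5]
opening: 0.0113
```

```bash
python3 - <<'E'
from h import *
go([.4933,.388,.064],-19); print(ctrl.get_obs()['opening'])
E
```

```text
at [0.4943 0.3894 0.0673] yaw -18.84 shift [0.0033 0.0017 0.0005] turn [ 0.16 -0.11  0.14] F [ 0.3 -0.3 -0.5]
0.011252653903192356
```

Request:
{"method": "arm_command", "body": {
  "plan": [
    [[-0.015, 0, 0, 0, 0, 0, 0.005], [-0.025, 0, 0, 0, 0, 0, 0.005], [-0.03, 0, 0, 0, 0, 0, 0.005], [-0.03, 0, 0, 0, 0, 0, 0.005], [-0.02, 0, 0, 0, 0, 0, 0.005], [0, 0, 0, -6, 0, 0, 0.005], [0, 0, 0, -6, 0, 0, 0.005], [0, 0, 0, -6, 0, 0, 0.005], [0, 0.035, 0.011, 0, 0, 0, 0.005], [0, 0.035, 0.011, 0, 0, 0, 0.005], [0, 0.035, 0.011, 0, 0, 0, 0.005], [0, 0.035, 0.011, 0, 0, 0, 0.005], [0, 0.035, 0.011, 0, 0, 0, 0.005], [0, 0.035, 0.011, 0, 0, 0, 0.005], [0, 0.03, 0.011, 0, 0, 0, 0.005], [0, 0, 0, 0, 0, 0, 0.005], [0, 0, 0, 0, 0, 0, 0.005]]
  ]
}}

```text
t: 7.42
tool_pos: [0.4136, 0.1419, 0.1918]
tool_rot: [-2.23, -0.013, 2.211]
contact_force: [0.2, 1.1, -1.3]
opening: 0.0108
```

```bash
python3 - <<'E'
from h import *
go([.42,.15,.17],0); print(ctrl.get_obs()['opening'])
np.set_printoptions(precision=4,suppress=True)
K,M,im=snap('wrist','w3',s=1.25)
for t in ['core_1_mid','gauge_tip']:
    for d in mark_of('wrist',t): print(t,round(d['conf'],2),w(M,d['at']),px(K,M,w(M,d['at'])).round())
T=tool()[0]; print('pred tip',px(K,M,w(T,[.0603,0,0])))
E
```

```text
at [0.4136 0.1419 0.1918] yaw 0.28 shift [ 0.0218 -0.0081 -0.0064] turn [ 0.28 -0.49  0.39] F [ 0.2  1.1 -1.3]
0.01078773685193982
core_1_mid 0.75 [0.4757 0.26   0.0138] [201. 117.]
core_1_mid 0.19 [0.4101 0.1403 0.1316] [319. 220.]
gauge_tip 0.94 [0.4131 0.1406 0.131 ] [318. 215.]
pred tip [313.8601 213.4694]
```

View pics/w3.png

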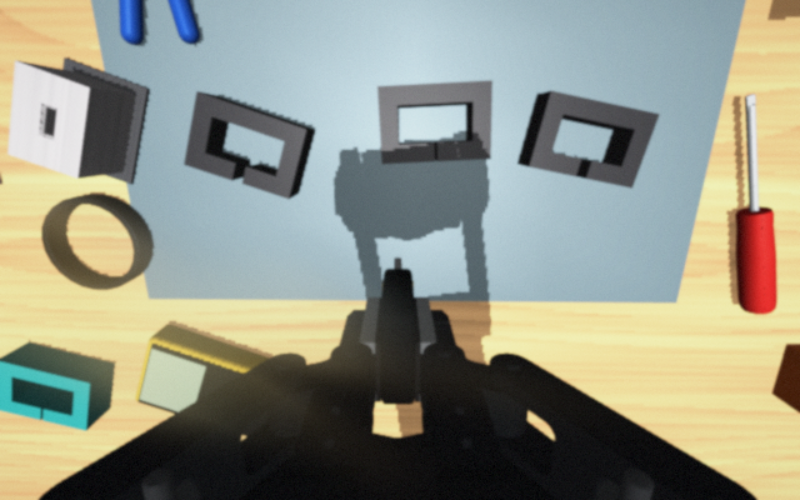

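The wrist view shows the left core with its gap near (240,172), the middle core with a thin gap at (436,150) and the right core with its gap at (585,168). The gauge tip is at (398,260). I'll rectify the crops to measure the gaps.

```bash
cat >> h.py <<'E'
def rect(K,M,im,c,z,half=.05,s=5000,yaw=0):
    """top-down patch round c at height z; up=+X', left=+Y' (frame turned yaw deg)"""
    n=int(2*half*s); a=np.radians(yaw); uv=np.array([[0,0],[n,0],[n,n],[0,n]],np.float32)
    q=[]
    for u,v in uv:
        dx,dy=half-v/s,half-u/s
        q.append(px(K,M,[c[0]+np.cos(a)*dx-np.sin(a)*dy,c[1]+np.sin(a)*dx+np.cos(a)*dy,z]))
    H=cv2.getPerspectiveTransform(np.array(q,np.float32),uv)
    o=cv2.warpPerspective(im,H,(n,n),flags=cv2.INTER_CUBIC)
    for k in range(0,n,int(.01*s)): o[k,::4]=o[::4,k]=(255,160,0) if k!=n//2 else (255,0,0)
    return o
E
python3 - <<'E'
from h import *
K,M,im=snap('wrist')
np.savez('w3.npz',K=K,M=M,im=im)
A=[rect(K,M,im,c,.032,s=4000) for c in [(.476,.26),(.485,.11),(.48,-.008)]]+[rect(K,M,im,tool()[0][:2,3],.1315,half=.05,s=4000)]
o=np.vstack([np.hstack(A[:2]),np.hstack(A[2:])]); print(o.shape); g=np.clip(o.astype(float)*1.3,0,255).astype(np.uint8)
cv2.imwrite('pics/r1.png',cv2.resize(g[:,:,::-1],(800,800)) if 0 else cv2.resize(g[:,:,::-1],(600,600)))
print(tool()[0][:3,3])
E
```

```text
(800, 800, 3)
[0.41418518 0.14357842 0.19170576]
```

View pics/r1.png

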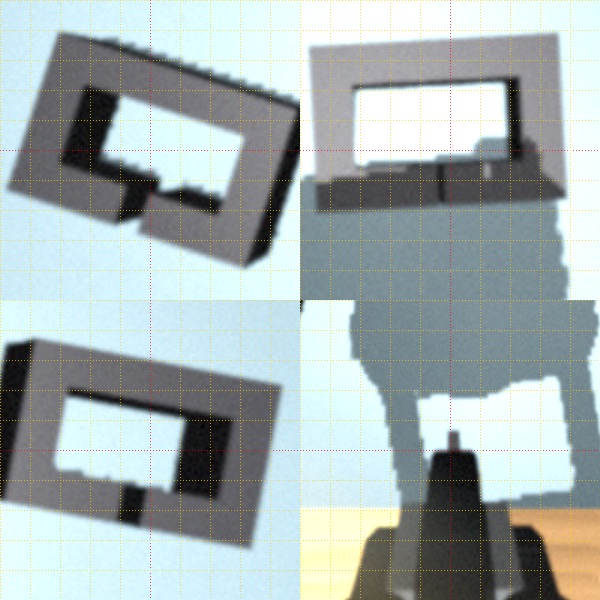

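Rectified crops, at 3 px/mm with panel centres known. The left core's gap is about 8 mm wide at (130,220), yaw −18°. The middle core's is a thin line at (443,190), yaw +3.5°. The right core's is wide at (132,510), yaw −11°. The tip shows about 1 mm off its predicted position, so I correct for that.

```bash
python3 - <<'E'
from h import *
go([.458,.266,.12],-18.4)
E
```

```text
at [0.4142 0.1436 0.1917] yaw 0.48 shift [ 0.0717 -0.13   -0.0029] turn [18.88 -0.37  0.45] F [ 0.1 -0.4 -0.6]
```

Request:
{"method": "arm_command", "body": {
  "plan": [
    [[0, 0, 0, 6.3, 0, 0, 0.005], [0, 0, 0, 6.3, 0, 0, 0.005], [0, 0, 0, 6.3, 0, 0, 0.005], [0, -0.033, 0, 0, 0, 0, 0.005], [0, -0.033, 0, 0, 0, 0, 0.005], [0, -0.033, 0, 0, 0, 0, 0.005], [0.02, -0.03, 0, 0, 0, 0, 0.005], [0.02, 0, 0, 0, 0, 0, 0.005], [0.02, 0, 0, 0, 0, 0, 0.005], [0, 0, 0, 0, 0, 0, 0.005]]
  ]
}}

```text
t: 8.45
tool_pos: [0.4615, 0.2841, 0.1318]
tool_rot: [-2.051, 0.322, 2.034]
contact_force: [0.2, 0.1, -1.6]
opening: 0.0109
```

```bash
python3 - <<'E'
from h import *
go([.458,.266,.11],-18.4)
go([.458,.266,.11],-18.4)
E
```

```text
at [0.4615 0.2841 0.1318] yaw -18.49 shift [ 0.0218  0.0183 -0.0024] turn [-0.1  -0.36  0.66] F [ 0.2  0.1 -1.6]
at [0.4615 0.2841 0.1318] yaw -18.49 shift [ 0.0218  0.0183 -0.0024] turn [-0.1  -0.36  0.66] F [ 0.2  0.1 -1.6]
```

Request:
{"method": "arm_command", "body": {
  "plan": [
    [[0.01, 0.018, -0.002, 0, -0.4, 0.6, 0.005], [0.01, 0.001, 0, 0, 0, 0, 0.005]]
  ]
}}

```text
t: 8.62
tool_pos: [0.4582, 0.2683, 0.1126]
tool_rot: [-2.049, 0.327, 2.049]
contact_force: [-0.3, 0.1, -0.5]
opening: 0.0103
```

```bash
python3 - <<'E'
from h import *
go([.458,.266,.11],-18.4)
K,M,im=snap('wrist')
go([.458,.266,.11],-18.4)
E
```

```text
at [0.4582 0.2683 0.1126] yaw -18.21 shift [ 0.0026  0.0023 -0.0005] turn [0.19 0.02 0.09] F [-0.3  0.1 -0.5]
at [0.4577 0.2687 0.1111] yaw -18.24 shift [ 0.0011  0.0025 -0.0011] turn [0.16 0.09 0.12] F [-0.7 -0.4 -2.2]
```

Take a rectified close look, with tip and gap in the same frame.

Request:
{"method": "arm_command", "body": {
  "plan": [
    [[0.001, 0.0025, -0.001, 0.2, 0, 0.1, 0.005], [0, 0.0003, 0, 0, 0, 0, 0.005]]
  ]
}}

```text
t: 8.83
tool_pos: [0.4579, 0.2666, 0.1104]
tool_rot: [-2.045, 0.331, 2.049]
contact_force: [-0.9, 0.2, -1.9]
opening: 0.0111
```

```bash
python3 - <<'E'
from h import *
go([.458,.266,.11],-18.4)
K,M,im=snap('wrist')
T=tool()[0]; c=T[:2,3]
A=np.hstack([rect(K,M,im,c,z,half=.04,s=5000,yaw=-18.4) for z in (.032,.050)])
cv2.imwrite('pics/r2.png',np.clip(A.astype(float)*1.5,0,255).astype(np.uint8)[:,:,::-1])
E
```

```text
at [0.4579 0.2666 0.1104] yaw -18.43 shift [ 0.0004  0.0005 -0.0002] turn [-0.03  0.11  0.04] F [-0.9  0.2 -1.9]
```

View pics/r2.png

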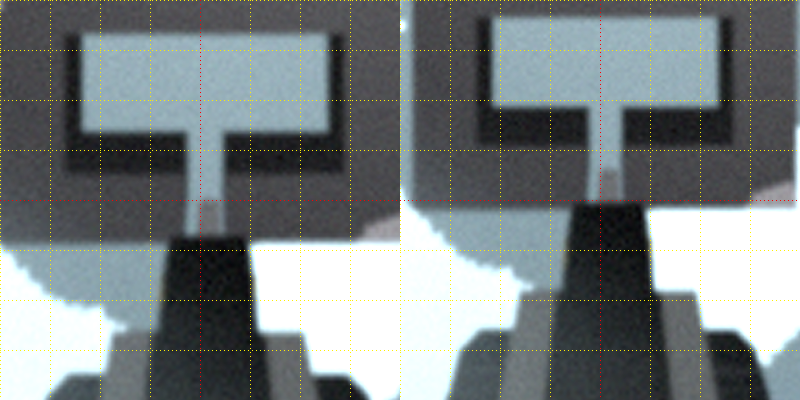

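The close-up shows the leaf at (209,170) against a gap centre of about (205,190), so it is aligned within 1 mm. Going down gently.

Request:
{"method": "arm_command", "body": {
  "plan": [
    [[0.01, -0.0008, 0, 0, 0, 0, 0.005], [0.006, -0.0003, 0, 0, 0, 0, 0.005], [0.005, 0, 0, 0, 0, 0, 0.005], [0.005, 0, 0, 0, 0, 0, 0.005]]
  ]
}}

```text
t: 9.22
tool_pos: [0.4624, 0.2697, 0.0901]
tool_rot: [-2.052, 0.325, 2.038]
contact_force: [-7.0, -7.5, 19.0]
opening: 0.0108
```

```bash
python3 - <<'E'
from h import *
go([.458,.266,.068],-18.4)
E
```

```text
at [0.4624 0.2697 0.0901] yaw -18.41 shift [0.0221 0.0049 0.003 ] turn [-0.01 -0.34  0.39] F [-7.  -7.5 19. ]
```

Request:
{"method": "arm_command", "body": {
  "plan": [
    [[-0.012, 0.003, 0.003, 0, -0.3, 0.4, 0.005], [-0.004, 0.002, 0.001, 0, 0, 0, 0.005]]
  ]
}}

```text
t: 9.38
tool_pos: [0.4567, 0.2658, 0.1054]
tool_rot: [-2.047, 0.334, 2.05]
contact_force: [0.3, 0.8, -0.2]
opening: 0.0112
```

```bash
python3 - <<'E'
from h import *
go([.458,.266,.068],-18.4)
E
```

```text
at [0.4567 0.2658 0.1054] yaw -18.41 shift [ 0.0374 -0.0006 -0.0012] turn [-0.01  0.04 -0.12] F [ 0.3  0.8 -0.2]
```

Request:
{"method": "arm_command", "body": {
  "plan": [
    [[0.004, -0.001, -0.001, 0, 0, 0, 0.005], [0.005, 0, 0, 0, 0, 0, 0.005]]
  ]
}}

```text
t: 9.55
tool_pos: [0.4593, 0.2669, 0.0975]
tool_rot: [-2.05, 0.331, 2.044]
contact_force: [-0.3, -0.4, -1.1]
opening: 0.0112
```

```bash
python3 - <<'E'
from h import *
go([.458,.266,.068],-18.4)
K,M,im=snap('wrist')
c=tool()[0]; tz=c[2,3]-.0603
A=np.hstack([rect(K,M,im,c[:2,3],z,half=.04,s=5000,yaw=-18.4) for z in (.032,tz)])
cv2.imwrite('pics/r3.png',np.clip(A.astype(float)*1.5,0,255).astype(np.uint8)[:,:,::-1])
go([.458,.266,.068],-18.4)
E
```

```text
at [0.4593 0.2669 0.0975] yaw -18.41 shift [0.0295 0.0013 0.0009] turn [-0.01 -0.15  0.06] F [-0.3 -0.4 -1.1]
at [0.4582 0.2665 0.0958] yaw -18.41 shift [0.0278 0.0006 0.    ] turn [-0.01 -0.03 -0.04] F [-1.  -0.6 -0.5]
```

View pics/r3.png

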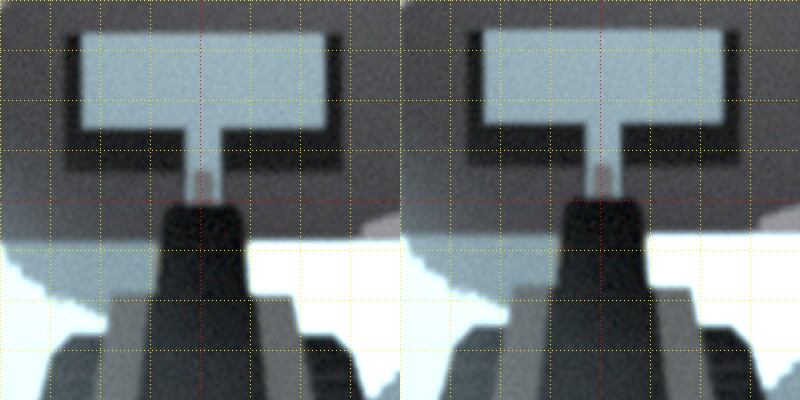

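Leaf (203,180) and gap centre (204,190) are in line. Continuing with small compensated rows.

Request:
{"method": "arm_command", "body": {
  "plan": [
    [[0.005, 0, 0, 0, 0, 0, 0.005], [0.005, 0.0007, 0.0007, 0, -0.1, 0.1, 0.005]]
  ]
}}

```text
t: 9.77
tool_pos: [0.457, 0.2659, 0.084]
tool_rot: [-2.046, 0.335, 2.051]
contact_force: [-0.5, -0.4, -0.3]
opening: 0.0113
```

```bash
python3 - <<'E'
from h import *
go([.4582,.2665,.068],-18.4); get_image('wrist')
go([.4582,.2665,.068],-18.4)
E
```

```text
at [0.457  0.2659 0.084 ] yaw -18.42 shift [ 0.016  -0.0009 -0.001 ] turn [-0.02  0.11 -0.17] F [-0.5 -0.4 -0.3]
at [0.4563 0.2659 0.0828] yaw -18.43 shift [ 0.0148 -0.0012 -0.0016] turn [-0.03  0.19 -0.2 ] F [ 1.3  1.2 -2.8]
```

Request:
{"method": "arm_command", "body": {
  "plan": [
    [[0.005, -0.001, -0.001, 0, 0.1, -0.1, 0.005], [0.005, 0, 0, 0, 0, 0, 0.005], [0.005, 0, 0, 0, 0, 0, 0.005]]
  ]
}}

```text
t: 10.07
tool_pos: [0.4573, 0.2664, 0.0657]
tool_rot: [-2.046, 0.334, 2.051]
contact_force: [0.4, 0.3, 0.2]
opening: 0.011
```

```bash
python3 - <<'E'
from h import *
go([.4582,.2665,.068],-18.4); get_image('wrist');get_image('wrist')
go([.4582,.2665,.068],-18.4)
E
```

```text
at [0.4573 0.2664 0.0657] yaw -18.42 shift [-0.0023 -0.0004 -0.0008] turn [-0.02  0.13 -0.14] F [0.4 0.3 0.2]
at [0.4565 0.2661 0.0648] yaw -18.43 shift [-0.0032 -0.001  -0.0015] turn [-0.03  0.23 -0.21] F [-0.8  0.3 -0.9]
```

Left core: the leaf went 27 mm down, so the gap is wide. On to the middle one.

Request:
{"method": "arm_command", "body": {
  "plan": [
    [[-0.015, 0, 0, 0, 0, 0, 0.005], [-0.02, 0, 0, 0, 0, 0, 0.005], [-0.02, 0, 0, 0, 0, 0, 0.005], [0, 0, 0, -6.5, 0, 0, 0.005], [0, 0, 0, -6.5, 0, 0, 0.005], [0, 0, 0, -6.5, 0, 0, 0.005], [0, 0.035, -0.003, -1, 0, 0, 0.005], [0, 0.035, -0.003, 0, 0, 0, 0.005], [0, 0.035, -0.003, 0, 0, 0, 0.005], [0, 0.03, 0, 0, 0, 0, 0.005]]
  ]
}}

```text
t: 11.0
tool_pos: [0.473, 0.1333, 0.1234]
tool_rot: [2.185, 0.074, -2.191]
contact_force: [0.4, 0.1, -1.7]
opening: 0.0111
```

```bash
python3 - <<'E'
from h import *
get_image('wrist')
go([.4757,.1143,.1],3.5)
E
```

```text
at [0.4733 0.1291 0.1234] yaw 3.61 shift [ 0.0234  0.015  -0.0015] turn [ 0.11  0.16 -0.16] F [ 2.5 -2.5 -1.1]
```

Request:
{"method": "arm_command", "body": {
  "plan": [
    [[0.01, 0.012, -0.0015, 0, 0, 0, 0.005], [0.013, 0.003, 0, 0, 0, 0, 0.005]]
  ]
}}

```text
t: 11.22
tool_pos: [0.4786, 0.1115, 0.1037]
tool_rot: [2.195, 0.062, -2.185]
contact_force: [-0.2, -0.5, -1.1]
opening: 0.0109
```

```bash
python3 - <<'E'
from h import *
get_image('wrist');get_image('wrist')
go([.4757,.1143,.1],3.5)
K,M,im=snap('wrist')
c=tool()[0]; tz=c[2,3]-.0603
A=np.hstack([rect(K,M,im,c[:2,3],z,half=.04,s=5000,yaw=3.5) for z in (.032,tz)])
cv2.imwrite('pics/r4.png',np.clip(A.astype(float)*1.5,0,255).astype(np.uint8)[:,:,::-1])
E
```

```text
at [0.4761 0.1125 0.101 ] yaw 3.41 shift [ 0.001  -0.0019  0.0003] turn [-0.09  0.1  -0.12] F [-0.7 -0.1 -0.5]
```

View pics/r4.png

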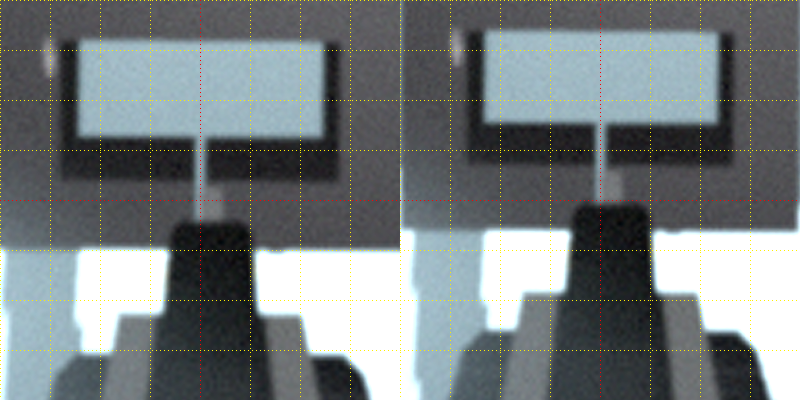

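The middle core's gap at (200,180) is a 2 mm slit, with the leaf 2 mm to its right. Shift, then press softly.

Request:
{"method": "arm_command", "body": {
  "plan": [
    [[0.004, -0.0022, 0, 0, 0, 0, 0.005], [0.003, 0, 0, 0, 0, 0, 0.005], [0.003, 0, 0, 0, 0, 0, 0.005]]
  ]
}}

```text
t: 11.62
tool_pos: [0.4777, 0.117, 0.0936]
tool_rot: [2.193, 0.067, -2.186]
contact_force: [0.2, -0.5, -1.0]
opening: 0.0111
```

```bash
python3 - <<'E'
from h import *
go([.4757,.1145,.09],3.5)
get_image('wrist')
go([.4757,.1145,.09],3.5)
E
```

```text
at [0.4777 0.117  0.0936] yaw 3.56 shift [0.0036 0.0024 0.0022] turn [ 0.06 -0.18 -0.08] F [ 0.2 -0.5 -1. ]
at [0.4772 0.117  0.0928] yaw 3.56 shift [0.0028 0.0024 0.0016] turn [ 0.06 -0.1  -0.08] F [ 1.  -0.1 -1.2]
```

Request:
{"method": "arm_command", "body": {
  "plan": [
    [[0.003, 0.002, 0.0015, 0, 0, 0, 0.005], [0.003, 0.0003, 0.0003, 0, 0, 0, 0.005], [0.003, 0, 0, 0, 0, 0, 0.005]]
  ]
}}

```text
t: 11.92
tool_pos: [0.4782, 0.1166, 0.0914]
tool_rot: [2.194, 0.071, -2.184]
contact_force: [-8.0, -2.1, 16.0]
opening: 0.0109
```

```bash
python3 - <<'E'
from h import *
go([.4757,.1145,.09],3.5)
get_image('wrist');get_image('wrist');get_image('wrist')
go([.4757,.1145,.09],3.5)
E
```

```text
at [0.4782 0.1166 0.0914] yaw 3.71 shift [0.0014 0.0019 0.0026] turn [ 0.21 -0.27  0.02] F [-8.  -2.1 16. ]
at [0.4784 0.1166 0.0914] yaw 3.71 shift [0.0014 0.0019 0.0028] turn [ 0.21 -0.31  0.02] F [-6.1 -2.  14.8]
```

Middle core: it jams, pressed at 15 N on top of the slit. On to the right core.

Request:
{"method": "arm_command", "body": {
  "plan": [
    [[-0.015, 0, 0, 0, 0, 0, 0.005], [-0.015, 0, 0, 0, 0, 0, 0.005], [0, 0, 0, 6.5, 0, 0, 0.005], [0, 0, 0, 6.5, 0, 0, 0.005], [0, 0.034, -0.003, 1, 0, 0, 0.005], [0, 0.034, -0.003, 0, 0, 0, 0.005], [0, 0.034, -0.002, 0, 0, 0, 0.005]]
  ]
}}

```text
t: 12.65
tool_pos: [0.4694, 0.0187, 0.1262]
tool_rot: [-2.139, 0.185, 2.115]
contact_force: [1.0, -1.0, -1.7]
opening: 0.0111
```

```bash
python3 - <<'E'
from h import *
get_image('wrist')
go([.4635,-.0013,.1],-10.9)
E
```

```text
at [0.4689 0.0134 0.1261] yaw -10.4 shift [0.0261 0.0155 0.0025] turn [ 0.5  -0.62 -0.02] F [ 0.9 -3.5 -2.2]
```

Request:
{"method": "arm_command", "body": {
  "plan": [
    [[0.01, 0.012, 0.002, 0.5, -0.6, 0, 0.005], [0.015, 0.0035, 0.001, 0, 0, 0, 0.005]]
  ]
}}

```text
t: 12.87
tool_pos: [0.4658, -0.0043, 0.1046]
tool_rot: [-2.129, 0.207, 2.111]
contact_force: [0.6, 0.7, -1.0]
opening: 0.0108
```

```bash
python3 - <<'E'
from h import *
get_image('wrist');get_image('wrist')
go([.4635,-.0013,.1],-10.9)
K,M,im=snap('wrist')
c=tool()[0]; tz=c[2,3]-.0603
A=np.hstack([rect(K,M,im,c[:2,3],z,half=.04,s=5000,yaw=-10.9) for z in (.032,tz)])
cv2.imwrite('pics/r5.png',np.clip(A.astype(float)*1.5,0,255).astype(np.uint8)[:,:,::-1])
E
```

```text
at [ 0.4631 -0.0028  0.1012] yaw -11.08 shift [ 0.0012 -0.0015 -0.0001] turn [-0.18 -0.07  0.02] F [ 0.2  0.  -1.5]
```

View pics/r5.png

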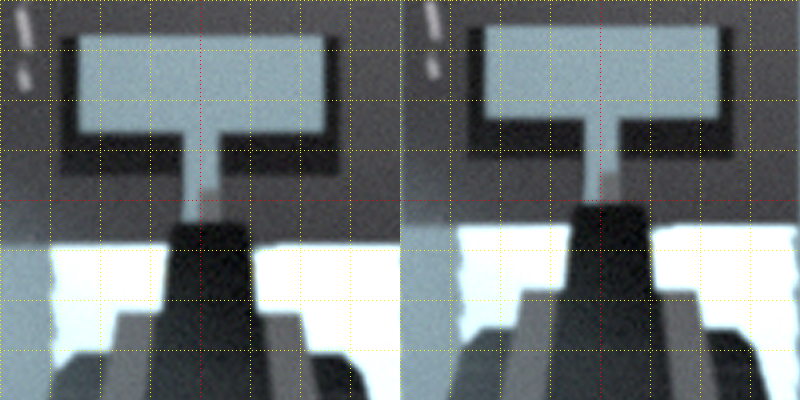

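The right core has a wide gap, 183–219, with the leaf 1.9 mm to the right. Correcting and descending stepwise.

Request:
{"method": "arm_command", "body": {
  "plan": [
    [[0.004, -0.002, 0, 0, 0, 0, 0.005]]
  ]
}}

```text
t: 13.1
tool_pos: [0.4652, -0.0001, 0.0995]
tool_rot: [-2.126, 0.204, 2.115]
contact_force: [0.5, -0.0, -0.2]
opening: 0.011
```

```bash
python3 - <<'E'
from h import *
get_image('wrist');get_image('wrist')
go([.4635,-.0009,.1],-10.9)
E
```

```text
at [0.4642 0.0005 0.0982] yaw -10.96 shift [-0.0018  0.0015  0.0004] turn [-0.06 -0.13  0.05] F [ 0.2  0.3 -0.6]
```

Request:
{"method": "arm_command", "body": {
  "plan": [
    [[0.003, 0.0012, 0.0004, 0, -0.1, 0, 0.005], [0.004, 0.0003, 0.0003, 0, 0, 0, 0.005]]
  ]
}}

```text
t: 13.37
tool_pos: [0.4644, 0.0001, 0.0924]
tool_rot: [-2.126, 0.2, 2.118]
contact_force: [0.4, 0.3, -0.1]
opening: 0.0112
```

```bash
python3 - <<'E'
from h import *
get_image('wrist');get_image('wrist')
go([.4635,-.0009,.1],-10.9)
E
```

```text
at [4.636e-01 1.000e-04 9.150e-02] yaw -10.84 shift [-0.0085  0.001  -0.    ] turn [ 0.06 -0.07  0.06] F [-0.   0.1 -0.5]
```

Request:
{"method": "arm_command", "body": {
  "plan": [
    [[0.003, 0.001, 0, 0, 0, 0, 0.005], [0.005, 0.0003, 0.0003, 0, 0, 0, 0.005]]
  ]
}}

```text
t: 13.63
tool_pos: [0.4641, -0.0011, 0.0842]
tool_rot: [-2.126, 0.2, 2.118]
contact_force: [0.2, -0.8, -0.8]
opening: 0.0112
```

```bash
python3 - <<'E'
from h import *
get_image('wrist')
go([.4635,-.0009,.068],-10.9)
E
```

```text
at [ 0.4632 -0.001   0.0829] yaw -10.81 shift [ 0.0149 -0.0001 -0.0003] turn [ 0.09 -0.09  0.06] F [-0.4  0.8 -1. ]
```

Request:
{"method": "arm_command", "body": {
  "plan": [
    [[0.006, 0, 0, 0, 0, 0, 0.005], [0.006, 0.0003, 0.0003, 0, 0, 0, 0.005], [0.004, 0, 0, 0, 0, 0, 0.005]]
  ]
}}

```text
t: 13.93
tool_pos: [0.4631, -0.0014, 0.0658]
tool_rot: [-2.125, 0.2, 2.119]
contact_force: [-0.5, -0.3, 0.3]
opening: 0.0109
```

```bash
python3 - <<'E'
from h import *
get_image('wrist');get_image('wrist');get_image('wrist')
go([.4635,-.0009,.068],-10.9)
E
```

```text
at [ 0.4629 -0.0013  0.0659] yaw -10.82 shift [-0.0021 -0.0005 -0.0005] turn [ 0.08 -0.09  0.06] F [-0.7 -0.2 -0.4]
```

Right core: the leaf went right down, so the gap is wide. Returning the gauge to its stand.

Request:
{"method": "arm_command", "body": {
  "plan": [
    [[-0.015, 0, 0, 0, 0, 0, 0.005], [-0.02, 0, 0, 0, 0, 0, 0.005], [-0.02, 0, 0, 0, 0, 0, 0.005], [-0.015, 0, 0, 4, 0, 0, 0.005], [0, -0.035, 0.009, 4, 0, 0, 0.005], [0, -0.035, 0.009, 0, 0, 0, 0.005], [0, -0.035, 0.009, 0, 0, 0, 0.005], [0, -0.035, 0.009, 0, 0, 0, 0.005], [0, -0.035, 0.009, 0, 0, 0, 0.005], [0, -0.035, 0.009, 0, 0, 0, 0.005], [0, -0.035, 0.009, 0, 0, 0, 0.005], [0, -0.035, 0.009, 0, 0, 0, 0.005], [0, -0.035, 0.009, 0, 0, 0, 0.005], [0, -0.025, 0.006, 0, 0, 0, 0.005]]
  ]
}}

```text
t: 15.25
tool_pos: [0.4966, 0.3598, 0.1457]
tool_rot: [-2.044, 0.353, 2.016]
contact_force: [-0.3, -1.0, -0.5]
opening: 0.0112
```

```bash
python3 - <<'E'
from h import *
get_image('wrist');
go([.4943,.3894,.125],-18.84)
E
```

```text
at [0.4969 0.3633 0.1461] yaw -19.86 shift [ 0.0211 -0.0239  0.0109] turn [-1.02 -0.72  0.6 ] F [-2.3 -0.2 -0. ]
```

Request:
{"method": "arm_command", "body": {
  "plan": [
    [[0.01, -0.02, 0.009, -1, -0.7, 0.6, 0.005], [0.007, -0.004, 0.002, 0, 0, 0, 0.005]]
  ]
}}

```text
t: 15.47
tool_pos: [0.4959, 0.3935, 0.1311]
tool_rot: [-2.048, 0.333, 2.04]
contact_force: [0.3, -0.1, -1.2]
opening: 0.011
```

```bash
python3 - <<'E'
from h import *
get_image('wrist');get_image('wrist')
go([.4943,.3894,.125],-18.84)
K,M,im=snap('wrist')
c=tool()[0]; tz=c[2,3]-.0603
A=np.hstack([rect(K,M,im,c[:2,3],z,half=.04,s=5000,yaw=-18.8) for z in (.052,tz)])
cv2.imwrite('pics/r6.png',np.clip(A.astype(float)*1.2,0,255).astype(np.uint8)[:,:,::-1])
E
```

```text
at [0.4953 0.3908 0.1299] yaw -18.74 shift [0.0049 0.0016 0.0005] turn [ 0.1  -0.13 -0.04] F [-0.4 -0.4  0.2]
```

View pics/r6.png

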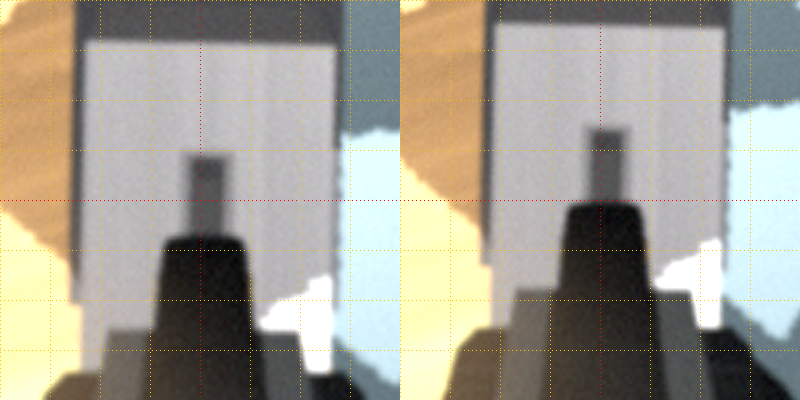

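```bash
python3 - <<'E'
from h import *
go([.4943,.3894,.125],-18.84)
K,M,im=snap('wrist')
c=tool()[0]; tz=c[2,3]-.0603
g=cv2.cvtColor(rect(K,M,im,c[:2,3],tz,half=.04,s=5000,yaw=-18.8),7)
print('cols',list(range(172,244,4)))
for r in range(112,208,7): print(r,g[r,172:244:4])
E
```

```text
at [0.4956 0.39   0.1304] yaw -18.8 shift [0.0054 0.001  0.001 ] turn [ 0.04 -0.16 -0.02] F [-0.7 -0.4 -1.3]
cols [172, 176, 180, 184, 188, 192, 196, 200, 204, 208, 212, 216, 220, 224, 228, 232, 236, 240]
112 [157 160 157 161 161 159 160  76 156 156 156 158 160 162 162 163 161 159]
119 [155 158 161 158 159 161 159 159 156 152 157 158 159 160 163 161 159 160]
126 [159 156 149 142 139 137 134 136 135 134 134 138 143 144 146 154 164 161]
133 [156 157 142 126 111  97  84  84  82  85  89  91 101 121 137 153 159 164]
140 [156 153 142 127 108  79  61  76  58  61  64  65  87 116 135 151 158 159]
147 [156 156 142 126 107  73  64  60  59  58  62  68  86 115 135 153 162 161]
154 [156 153 141 124 106  79  71  68  65  66  68  68  90 120 137 154 160 160]
161 [156 157 142 123 105  81  68  70  70  70  70  71  93 116 135 152 158 158]
168 [160 154 139 126 107  81  72  76  69  70  69  74  95 119 137 155 159 157]
175 [157 156 144 125 103  80  71  73  71  69  71  74  97 118 134 152 159 157]
182 [155 153 140 126 101  76  72  69  69  71  70  77  98 122 136 155 159 157]
189 [158 154 141 125 102  77  72  73  70  73  69  75 103 123 138 156 160 156]
196 [151 154 140 121  96  76  65  76  68  66  69  72 100 117 132 147 157 158]
203 [115  92  74  58  43  36  30  36  35  33  33  35  45  52  63  77  96 125]
```

Request:
{"method": "arm_command", "body": {
  "plan": [
    [[0.008, 0.0007, 0.001, 0, -0.1, 0, 0.005], [0.006, 0.0003, 0.0003, 0, 0, 0, 0.005]]
  ]
}}

```text
t: 15.83
tool_pos: [0.4959, 0.3879, 0.1188]
tool_rot: [-2.046, 0.339, 2.036]
contact_force: [-0.1, -0.4, -1.3]
opening: 0.0108
```

```bash
python3 - <<'E'
from h import *
get_image('wrist');get_image('wrist')
go([.4943,.3894,.0673],-18.84)
K,M,im=snap('wrist')
go([.4943,.3894,.0673],-18.84)
E
```

```text
at [0.4954 0.3876 0.1179] yaw -18.97 shift [ 0.0506 -0.0013  0.0016] turn [-0.13 -0.19  0.09] F [ 0.7  0.9 -1.1]
at [0.4957 0.388  0.1185] yaw -18.96 shift [ 0.0512 -0.0009  0.0017] turn [-0.12 -0.21  0.13] F [ 0.6 -0.7 -0.8]
```

Request:
{"method": "arm_command", "body": {
  "plan": [
    [[0.004, -0.001, 0.0014, 0, -0.2, 0.1, 0.005], [0.004, 0.0003, 0.0006, 0, 0, 0, 0.005]]
  ]
}}

```text
t: 16.15
tool_pos: [0.4949, 0.3891, 0.1116]
tool_rot: [-2.043, 0.34, 2.038]
contact_force: [0.2, -0.4, -1.9]
opening: 0.011
```

```bash
python3 - <<'E'
from h import *
get_image('wrist');get_image('wrist')
go([.4943,.3894,.0673],-18.84)
K,M,im=snap('wrist')
go([.4943,.3894,.0673],-18.84)
E
```

```text
at [0.4944 0.3889 0.1107] yaw -19.02 shift [ 0.0434 -0.0005  0.0003] turn [-0.18 -0.04  0.07] F [-0.7  0.1 -0.8]
at [0.4945 0.389  0.1111] yaw -19.01 shift [ 0.0438 -0.0003  0.0003] turn [-0.17 -0.06  0.08] F [-0.4 -0.8 -0.8]
```

Tip is at about 51 mm, at the slot mouth with no force. Going on down.

Request:
{"method": "arm_command", "body": {
  "plan": [
    [[0.005, -0.0003, 0.0003, -0.1, 0, 0, 0.005], [0.005, 0.0002, 0.0004, 0, 0, 0, 0.005]]
  ]
}}

```text
t: 16.47
tool_pos: [0.4948, 0.39, 0.1021]
tool_rot: [-2.045, 0.336, 2.038]
contact_force: [0.1, 0.9, -1.2]
opening: 0.0111
```

```bash
python3 - <<'E'
from h import *
get_image('wrist');get_image('wrist')
go([.4943,.3894,.0673],-18.84)
E
```

```text
at [0.4941 0.3895 0.101 ] yaw -18.9 shift [ 0.0337  0.     -0.0003] turn [-0.06 -0.08  0.11] F [ 0.   0.1 -0.5]
```

In the slot by 11 mm and free.

Request:
{"method": "arm_command", "body": {
  "plan": [
    [[0.008, 0, 0, 0, 0, 0, 0.005], [0.008, 0.0002, 0.0002, 0, 0, 0, 0.005], [0.007, 0.0002, 0.0002, 0, 0, 0, 0.005], [0.004, 0.0002, 0.0002, 0, 0, 0, 0.005]]
  ]
}}

```text
t: 16.9
tool_pos: [0.4938, 0.3896, 0.0724]
tool_rot: [-2.045, 0.337, 2.039]
contact_force: [-0.7, -0.5, -0.1]
opening: 0.0113
```

```bash
python3 - <<'E'
from h import *
get_image('wrist');get_image('wrist')
go([.4943,.3894,.0673],-18.84)
E
```

```text
at [0.4936 0.3895 0.0723] yaw -18.89 shift [ 0.005  -0.0001 -0.0007] turn [-0.05 -0.11  0.16] F [ 0.5  0.1 -0.5]
```

Request:
{"method": "arm_command", "body": {
  "plan": [
    [[0.0035, 0, 0, 0, 0, 0, 0.005], [0, 0, 0, 0, 0, 0, 0.03], [0, 0, 0, 0, 0, 0, 0.06], [0, 0, 0, 0, 0, 0, 0.06], [0, 0, 0, 0, 0, 0, 0.06], [-0.015, 0, 0, 0, 0, 0, 0.06], [-0.03, 0, 0, 0, 0, 0, 0.06], [-0.035, 0, 0, 0, 0, 0, 0.085], [-0.035, 0, 0, 0, 0, 0, 0.085], [0, 0, 0, 0, 0, 0, 0.085]]
  ]
}}

```text
t: 17.83
tool_pos: [0.4925, 0.3886, 0.187]
tool_rot: [-2.043, 0.34, 2.044]
contact_force: [1.1, 1.1, 2.1]
opening: 0.0851
```

```bash
python3 - <<'E'
from h import *
np.set_printoptions(precision=4,suppress=True)
K,M,im=snap('wrist')
for t in ['gauge_grip','core_1_mid','stand_slot']:
    for d in mark_of('wrist',t): print(t,round(d['conf'],2),w(M,d['at']))
go([.478,.2595,.16],-18.4); o=ctrl.get_obs(); print(np.degrees(o['q']),o['opening'])
K,M,im=snap('top')
for d in mark_of('top','core_1_mid'): print(w(M,d['at']))
im0=cv2.imread('pics/top0.png'); im0=cv2.resize(im0,(640,400))[:,:,::-1]
d=np.abs(im.astype(int)-im0).sum(2)[195:235,235:360]; print((d>120).sum())
E
```

```text
gauge_grip 0.68 [0.4926 0.3868 0.0748]
core_1_mid 0.95 [0.4739 0.2581 0.0166]
core_1_mid 0.79 [0.4662 0.5351 0.0157]
stand_slot 0.81 [0.4949 0.3884 0.0525]
at [0.4883 0.386  0.1766] yaw -18.89 shift [ 0.0166  0.1233 -0.0302] turn [-0.5   0.59 -0.71] F [0.1 0.6 0.1]
[ 31.4818   5.4759  95.141   -0.0018  80.308  140.3779] 0.08468851989146313
[0.4733 0.261  0.0136]
[0.4661 0.535  0.0152]
97
```

The gauge is back in its stand (grip read at z = 0.075). Now turning the jaws across the left core.

Request:
{"method": "arm_command", "body": {
  "plan": [
    [[0, 0, 0, -7, 0, 0, 0.085], [0, 0, 0, -7, 0, 0, 0.085], [0, 0, 0, -7, 0, 0, 0.085], [0, 0, 0, -7, 0, 0, 0.085], [0, 0, 0, -7, 0, 0, 0.085], [0, 0, 0, -7, 0, 0, 0.085], [0, 0, 0, -7, 0, 0, 0.085], [0, 0, 0, -7, 0, 0, 0.085], [0, 0, 0, -7, 0, 0, 0.085], [0, 0, 0, -7, 0, 0, 0.085], [0, 0, 0, -7, 0, 0, 0.085], [0, 0, 0, -7, 0, 0, 0.085], [0, 0.007, 0.03, -3, 0, 0, 0.085], [0, 0.007, 0.03, 0, 0, 0, 0.085], [0, 0.007, 0.03, 0, 0, 0, 0.085], [0, 0.007, 0.02, 0, 0, 0, 0.085]]
  ]
}}

```text
t: 19.47
tool_pos: [0.4615, 0.265, 0.1463]
tool_rot: [1.389, 1.04, -1.511]
contact_force: [0.9, -0.9, -0.4]
opening: 0.0854
```

```bash
python3 - <<'E'
from h import *
np.set_printoptions(precision=4,suppress=True)
get_image('wrist')
go([.4779,.2599,.1],71.6)
K,M=cam('top')
Q=[ray(K,M,np.array(u)/1.25,.018) for u in [(322,168),(463,162),(466,213),(325,220)]]
print(np.array(Q),np.mean(Q,0))
E
```

```text
at [0.4616 0.2623 0.1459] yaw 70.81 shift [ 0.0459  0.0163 -0.0029] turn [-0.72  3.11  2.61] F [ 2.1 -0.  -1.3]
[[ 0.7245  0.2463  0.018 ]
 [ 0.7403 -0.0955  0.018 ]
 [ 0.613  -0.1006  0.018 ]
 [ 0.5952  0.2359  0.018 ]] [0.6682 0.0715 0.018 ]
```

Request:
{"method": "arm_command", "body": {
  "plan": [
    [[0.015, 0.014, -0.002, -0.7, 3, 2.6, 0.085], [0.015, 0.003, 0, 0, 0.3, 0.2, 0.085], [0.015, 0, 0, 0, 0, 0, 0.085]]
  ]
}}

```text
t: 19.77
tool_pos: [0.479, 0.2562, 0.0992]
tool_rot: [1.453, 1.036, -1.434]
contact_force: [0.8, 1.0, 0.9]
opening: 0.0851
```

```bash
python3 - <<'E'
from h import *
get_image('wrist');get_image('wrist')
go([.4779,.2599,.05],71.6)
K,M,im=snap('wrist','w4',s=1.0)
for d in mark_of('wrist','core_1_mid'): print(d['conf'],w(M,d['at']))
E
```

```text
at [0.476  0.2556 0.0959] yaw 71.44 shift [ 0.0459  0.0005 -0.0047] turn [-0.16 -0.11 -0.04] F [-0.9  0.3 -0. ]
```

Request:
{"method": "arm_command", "body": {
  "plan": [
    [[0.02, 0, -0.004, 0, 0, 0, 0.085], [0.02, 0, -0.001, 0, 0, 0, 0.085], [0.02, 0, 0, 0, 0, 0, 0.085]]
  ]
}}

```text
t: 20.22
tool_pos: [0.4871, 0.2656, 0.0469]
tool_rot: [1.462, 1.034, -1.42]
contact_force: [0.6, -0.2, -0.5]
opening: 0.0848
```

```bash
python3 - <<'E'
from h import *
get_image('wrist');get_image('wrist')
go([.4779,.2599,.006],71.6)
E
```

```text
at [0.4836 0.2641 0.0432] yaw 71.54 shift [ 0.0372 -0.0041  0.0058] turn [-0.06 -0.6  -0.63] F [-1.2 -0.3 -0.4]
```

Request:
{"method": "arm_command", "body": {
  "plan": [
    [[0.012, -0.004, 0.006, 0, -0.6, -0.6, 0.085], [0.012, -0.0005, 0.001, 0, 0, 0, 0.085], [0.01, 0, 0.001, 0, 0, 0, 0.085]]
  ]
}}

```text
t: 20.57
tool_pos: [0.4804, 0.2598, 0.0127]
tool_rot: [1.448, 1.037, -1.434]
contact_force: [0.8, 0.2, -0.6]
opening: 0.0851
```

```bash
python3 - <<'E'
from h import *
get_image('wrist');get_image('wrist')
go([.4779,.2599,.006],71.6)
E
```

```text
at [0.4785 0.2589 0.0108] yaw 71.6 shift [ 0.0048 -0.0009 -0.0007] turn [-0.   -0.1  -0.16] F [-0.2 -0.4 -0.5]
```

Good; close.

Request:
{"method": "arm_command", "body": {
  "plan": [
    [[0.004, -0.001, 0, 0, 0, 0, 0.085], [0, 0, 0, 0, 0, 0, 0.06], [0, 0, 0, 0, 0, 0, 0.045], [0, 0, 0, 0, 0, 0, 0.045], [0, 0, 0, 0, 0, 0, 0.045], [0, 0, 0, 0, 0, 0, 0.045]]
  ],
  "squeeze": 70
}}

```text
t: 21.17
tool_pos: [0.4779, 0.2596, 0.0077]
tool_rot: [1.445, 1.038, -1.438]
contact_force: [-0.1, -0.5, -1.8]
opening: 0.0547
```

Request:
{"method": "arm_command", "body": {
  "plan": [
    [[-0.015, 0, 0, 0, 0, 0, 0.045], [-0.02, 0, 0, 0, 0, 0, 0.045], [-0.025, 0, 0, 0, 0, 0, 0.045], [-0.03, 0, 0, 0, 0, 0, 0.045]]
  ]
}}

```text
t: 21.5
tool_pos: [0.4683, 0.2557, 0.0877]
tool_rot: [1.425, 1.045, -1.461]
contact_force: [-0.0, 1.1, -4.5]
opening: 0.0544
```

```bash
python3 - <<'E'
from h import *
get_image('wrist');get_image('wrist')
a=np.radians(2.65); print(ctrl.get_obs()['opening'])
t=np.array([.668,.0725])+.085*np.array([-np.sin(a),np.cos(a)]); print(t)
go([*t,.1],92.65)
E
```

```text
0.054412297462619344
[0.66407005 0.1574091 ]
at [0.4737 0.2578 0.0941] yaw 71.58 shift [-0.0059  0.1855  0.1091] turn [-21.07   0.19   0.29] F [ 0.8  0.3 -3.4]
```

Request:
{"method": "arm_command", "body": {
  "plan": [
    [[0, 0, 0, -7, 0, 0, 0.045], [0, 0, 0, -7, 0, 0, 0.045], [0, 0, 0, -7, 0, 0, 0.045], [0, 0.03, 0.018, 0, 0, 0, 0.045], [0, 0.03, 0.018, 0, 0, 0, 0.045], [0, 0.03, 0.018, 0, 0, 0, 0.045], [0, 0.03, 0.018, 0, 0, 0, 0.045], [0, 0.03, 0.018, 0, 0, 0, 0.045], [0, 0.02, 0.012, 0, 0, 0, 0.045]]
  ]
}}

```text
t: 22.35
tool_pos: [0.6423, 0.1634, 0.0702]
tool_rot: [1.141, 1.257, -1.181]
contact_force: [0.3, 0.5, -3.7]
opening: 0.0549
```

```bash
python3 - <<'E'
from h import *
get_image('wrist');get_image('wrist')
go([.664,.1574,.05],92.65)
E
```

```text
at [0.6427 0.1627 0.0698] yaw 93.8 shift [0.0198 0.0211 0.0062] turn [1.15 0.28 1.61] F [-0.6 -0.  -4.2]
```

Request:
{"method": "arm_command", "body": {
  "plan": [
    [[0, 0.018, 0.005, 1, 0.3, 1.5, 0.045], [0.01, 0.003, 0.001, 0, 0, 0, 0.045]]
  ]
}}

```text
t: 22.62
tool_pos: [0.664, 0.1575, 0.0561]
tool_rot: [1.174, 1.234, -1.176]
contact_force: [-0.1, -0.2, -3.2]
opening: 0.0543
```

```bash
python3 - <<'E'
from h import *
get_image('wrist');get_image('wrist')
go([.664,.1574,.012],92.65)
K,M,im=snap('wrist','w5')
E
```

```text
at [0.6583 0.158  0.0511] yaw 92.77 shift [0.0391 0.0056 0.0008] turn [ 0.12 -0.05  0.93] F [-0.8  0.7 -5.1]
```

View pics/w5.png

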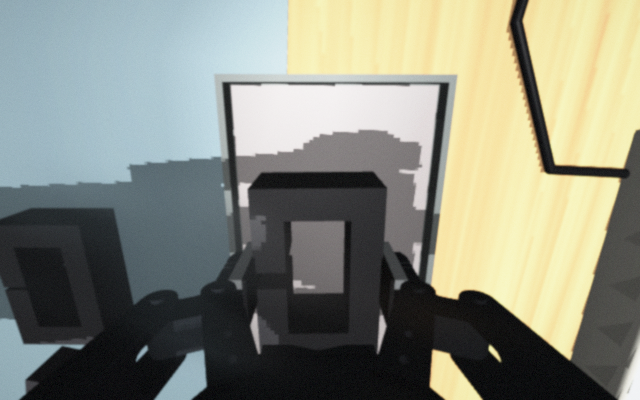

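The core hangs over the tray (walls at columns 215 and 457), sitting a few mm to the left, as the numbers also say. Lowering.

Request:
{"method": "arm_command", "body": {
  "plan": [
    [[0.01, 0.006, 0.001, 0, 0, 0.9, 0.045], [0.01, 0, 0.001, 0, 0, 0, 0.045], [0.008, 0, 0.001, 0, 0, 0, 0.045]]
  ]
}}

```text
t: 23.02
tool_pos: [0.6624, 0.1579, 0.0233]
tool_rot: [1.172, 1.235, -1.17]
contact_force: [0.1, 0.5, -5.5]
opening: 0.0543
```

```bash
python3 - <<'E'
from h import *
get_image('wrist');get_image('wrist')
go([.664,.1574,.012],92.65)
E
```

```text
at [0.6608 0.1574 0.0215] yaw 92.96 shift [0.0095 0.0032 0.0002] turn [ 0.31 -0.07  0.25] F [-0.4  0.1 -4.8]
```

Request:
{"method": "arm_command", "body": {
  "plan": [
    [[0.005, 0.002, 0, 0, 0, 0, 0.045], [0.004, 0, 0, 0, 0, 0, 0.045], [0, 0, 0, 0, 0, 0, 0.066], [0, 0, 0, 0, 0, 0, 0.066], [0, 0, 0, 0, 0, 0, 0.066], [-0.01, 0, 0, 0, 0, 0, 0.066], [-0.02, 0, 0, 0, 0, 0, 0.066], [-0.03, 0, 0, 0, 0, 0, 0.085], [-0.03, 0, 0, 0, 0, 0, 0.085], [-0.03, 0, 0, 0, 0, 0, 0.085], [0, 0, 0, 0, 0, 0, 0.085]]
  ]
}}

```text
t: 24.03
tool_pos: [0.6679, 0.1586, 0.1494]
tool_rot: [1.177, 1.229, -1.162]
contact_force: [0.7, 0.6, 2.6]
opening: 0.085
```

```bash
python3 - <<'E'
from h import *
np.set_printoptions(precision=4,suppress=True)
K,M,im=snap('wrist')
for d in mark_of('wrist','core_1_mid'): print('w',d['conf'],w(M,d['at']))
for n in ['top','scene']:
    K,M,im=snap(n)
    for d in mark_of(n,'core_1_mid'): print(n,d['conf'],w(M,d['at']))
go([.4841,-.0049,.1],79.1)
E
```

```text
top 0.95 [0.4636 0.536  0.015 ]
scene 0.68 [ 0.4757 -0.3717  0.2147]
scene 0.67 [0.4692 0.5387 0.0155]
scene 0.57 [0.6631 0.159  0.0157]
at [0.6618 0.1577 0.1366] yaw 92.99 shift [ 0.0366 -0.1437  0.1933] turn [13.89 -0.    0.52] F [-0.4 -0.6  0.1]
```

Request:
{"method": "arm_command", "body": {
  "plan": [
    [[0, 0, 0, 7, 0, 0, 0.085], [0, 0, 0, 7, 0, 0, 0.085], [0, -0.022, 0.03, 0, 0, 0, 0.085], [0, -0.022, 0.03, 0, 0, 0, 0.085], [0, -0.022, 0.03, 0, 0, 0, 0.085], [0, -0.022, 0.03, 0, 0, 0, 0.085], [0, -0.022, 0.03, 0, 0, 0, 0.085], [0, -0.02, 0.025, 0, 0, 0, 0.085]]
  ]
}}

```text
t: 25.0
tool_pos: [0.4878, 0.011, 0.1218]
tool_rot: [1.334, 1.134, -1.382]
contact_force: [-0.4, -0.6, 1.0]
opening: 0.085
```

```bash
python3 - <<'E'
from h import *
np.set_printoptions(precision=4,suppress=True)
K,M,im=snap('wrist');
for t in ['core_1_mid','core_5_mid']:
  for d in mark_of('wrist',t): print('w',d['conf'],w(M,d['at']))
K,M,im=snap('top'); 
for d in cut_out('top','core_1_mid'): 
    v,u=np.nonzero(d['mask']); print(d['conf'],ray(K,M,(u.mean(),v.mean()),.03))
go([.4841,-.0049,.1],79.1)
E
```

```text
0.73 [0.662  0.1571 0.03  ]
at [0.4906 0.0121 0.1234] yaw 78.64 shift [ 0.0234 -0.0032  0.0179] turn [-0.45  0.31  1.87] F [ 0.1 -0.3  0.6]
```

```bash
cat >> h.py <<'E'
def outline(im,K,M,c,yaw,col=(255,0,0)):
    a=np.radians(yaw); Rm=np.array([[np.cos(a),-np.sin(a)],[np.sin(a),np.cos(a)]])
    p=[px(K,M,[*(np.array(c[:2])+Rm@q),c[2]]) for q in np.array([[.028,.042],[.028,-.042],[-.028,-.042],[-.028,.042]])]
    o=im.copy(); cv2.polylines(o,[np.int32(np.array(p)*8)],True,col,1,cv2.LINE_AA,3); return o
E
python3 - <<'E'
from h import *
P=[((.4841,-.0049,.032),-10.9),((.4967,.1158,.032),3.5),((.664,.1574,.036),2.65)]
out=[]
for n in ['wrist','scene']:
    K,M,im=snap(n)
    for p in P: im=outline(im,K,M,*p)
    out.append(im if n=='wrist' else cv2.resize(im[180:340,200:456],(640,400)))
cv2.imwrite('pics/c1.png',cv2.resize(np.vstack(out),(480,600))[:,:,::-1])
E
```

```text
(no output)
```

View pics/c1.png

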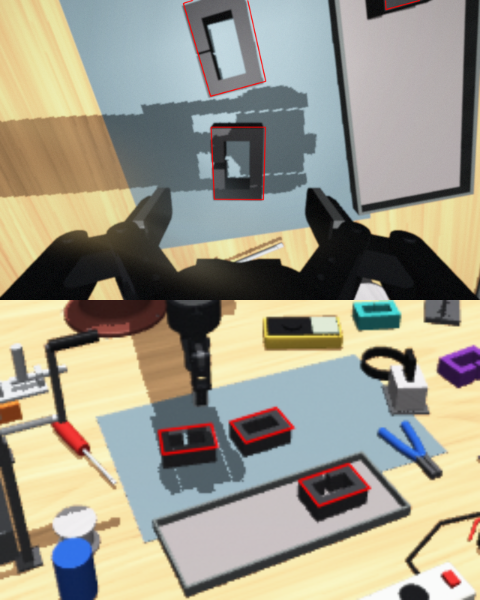

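The outlines match: both row cores are where I measured them, and the first core lies in the tray. Picking the right core.

Request:
{"method": "arm_command", "body": {
  "plan": [
    [[0.02, -0.003, 0.016, -0.4, 0.3, 1.8, 0.085], [0.02, -0.001, 0.002, 0, 0, 0, 0.085], [0.02, -0.001, 0.001, 0, 0, 0, 0.085]]
  ]
}}

```text
t: 25.6
tool_pos: [0.4904, -0.0045, 0.0692]
tool_rot: [1.35, 1.105, -1.332]
contact_force: [0.9, 0.5, 0.2]
opening: 0.0849
```

```bash
python3 - <<'E'
from h import *
get_image('wrist');get_image('wrist')
go([.4841,-.0049,.006],79.1)
E
```

```text
at [ 0.4865 -0.0037  0.0653] yaw 79.44 shift [ 0.0593 -0.0021  0.0016] turn [ 0.34 -0.03 -0.27] F [-1.1  0.1 -0.7]
```

Request:
{"method": "arm_command", "body": {
  "plan": [
    [[0.014, -0.002, 0.0015, 0.3, 0, -0.3, 0.085], [0.014, -0.001, 0, 0, 0, 0, 0.085], [0.014, -0.001, 0, 0, 0, 0, 0.085], [0.006, -0.001, 0, 0, 0, 0, 0.085]]
  ]
}}

```text
t: 26.03
tool_pos: [0.4867, -0.0033, 0.0188]
tool_rot: [1.349, 1.111, -1.341]
contact_force: [-0.8, 0.5, -0.9]
opening: 0.0852
```

```bash
python3 - <<'E'
from h import *
get_image('wrist');get_image('wrist')
go([.4841,-.0049,.006],79.1)
E
```

```text
at [ 0.4866 -0.0033  0.0193] yaw 79.28 shift [ 0.0133 -0.0021  0.002 ] turn [ 0.18 -0.06 -0.32] F [1.  0.4 0.8]
```

Request:
{"method": "arm_command", "body": {
  "plan": [
    [[0.007, -0.002, 0.002, 0, 0, -0.3, 0.085], [0.005, -0.001, 0, 0, 0, 0, 0.085], [0, 0, 0, 0, 0, 0, 0.06], [0, 0, 0, 0, 0, 0, 0.045], [0, 0, 0, 0, 0, 0, 0.045], [0, 0, 0, 0, 0, 0, 0.045], [0, 0, 0, 0, 0, 0, 0.045]]
  ]
}}

```text
t: 26.72
tool_pos: [0.4858, -0.005, 0.0098]
tool_rot: [1.348, 1.112, -1.342]
contact_force: [-2.2, -0.4, -4.4]
opening: 0.0545
```

Request:
{"method": "arm_command", "body": {
  "plan": [
    [[-0.015, 0, 0, 0, 0, 0, 0.045], [-0.02, 0, 0, 0, 0, 0, 0.045], [-0.025, 0, 0, 0, 0, 0, 0.045], [-0.03, 0, 0, 0, 0, 0, 0.045], [-0.015, 0, 0, 0, 0, 0, 0.045]]
  ]
}}

```text
t: 27.13
tool_pos: [0.4774, -0.0038, 0.1089]
tool_rot: [1.34, 1.128, -1.356]
contact_force: [1.1, -0.9, -2.5]
opening: 0.0546
```

```bash
python3 - <<'E'
from h import *
get_image('wrist');get_image('wrist')
a=np.radians(2.65); print(ctrl.get_obs()['opening'])
t=np.array([.668,.0725])-.085*np.array([-np.sin(a),np.cos(a)]); print(t)
go([*t,.1],92.65)
E
```

```text
0.05434856429611003
[ 0.67192995 -0.0124091 ]
at [ 0.4784 -0.004   0.1091] yaw 79.29 shift [0.0091 0.1929 0.0174] turn [-13.36  -0.13   0.71] F [ 0.3  0.6 -3.8]
```

Request:
{"method": "arm_command", "body": {
  "plan": [
    [[0, 0, 0, -6.7, 0, 0, 0.045], [0, 0, 0, -6.7, 0, 0, 0.045], [0, 0.035, 0.003, 0, 0, 0, 0.045], [0, 0.035, 0.003, 0, 0, 0, 0.045], [0, 0.035, 0.003, 0, 0, 0, 0.045], [0, 0.035, 0.003, 0, 0, 0, 0.045], [0, 0.033, 0.003, 0, 0, 0, 0.045]]
  ]
}}

```text
t: 27.82
tool_pos: [0.6402, -0.0066, 0.0844]
tool_rot: [1.152, 1.272, -1.192]
contact_force: [0.2, 0.4, -3.1]
opening: 0.0546
```

```bash
python3 - <<'E'
from h import *
get_image('wrist');get_image('wrist')
go([.6719,-.0124,.014],92.65)
E
```

```text
at [ 0.6418 -0.0071  0.0828] yaw 93.36 shift [0.0688 0.0298 0.0067] turn [ 0.7  -0.51  2.32] F [-0.9  0.4 -3.8]
```

Request:
{"method": "arm_command", "body": {
  "plan": [
    [[0.01, 0.026, 0.006, 0.7, -0.5, 2.2, 0.045], [0.01, 0.006, 0.001, 0, 0, 0, 0.045], [0.01, 0, 0, 0, 0, 0, 0.045]]
  ]
}}

```text
t: 28.17
tool_pos: [0.6731, -0.012, 0.0451]
tool_rot: [1.173, 1.236, -1.18]
contact_force: [-0.5, 0.7, -3.3]
opening: 0.0543
```

```bash
python3 - <<'E'
from h import *
get_image('wrist');get_image('wrist')
go([.6719,-.0124,.014],92.65)
E
```

```text
at [ 0.6696 -0.0116  0.0425] yaw 92.64 shift [0.0285 0.0022 0.0009] turn [-0.01 -0.12  0.77] F [-0.9  0.6 -4.4]
```

Request:
{"method": "arm_command", "body": {
  "plan": [
    [[0.01, 0.003, 0.001, 0, 0, 0.7, 0.045], [0.009, 0.001, 0, 0, 0, 0, 0.045], [0.004, 0.001, 0, 0, 0, 0, 0.045]]
  ]
}}

```text
t: 28.52
tool_pos: [0.6717, -0.0119, 0.018]
tool_rot: [1.175, 1.235, -1.177]
contact_force: [-0.9, 0.0, -4.0]
opening: 0.0546
```

```bash
python3 - <<'E'
from h import *
get_image('wrist');get_image('wrist')
go([.6719,-.0124,.014],92.65)
E
```

```text
at [ 0.6717 -0.0118  0.018 ] yaw 92.66 shift [0.004  0.0002 0.0006] turn [ 0.01 -0.15  0.25] F [-0.6  0.5 -3.7]
```

Request:
{"method": "arm_command", "body": {
  "plan": [
    [[0.004, 0, 0, 0, 0, 0, 0.045], [0.002, 0, 0, 0, 0, 0, 0.045], [0, 0, 0, 0, 0, 0, 0.066], [0, 0, 0, 0, 0, 0, 0.066], [0, 0, 0, 0, 0, 0, 0.066], [-0.01, 0, 0, 0, 0, 0, 0.066], [-0.02, 0, 0, 0, 0, 0, 0.066], [-0.03, 0, 0, 0, 0, 0, 0.085], [-0.03, 0, 0, 0, 0, 0, 0.085], [-0.02, 0, 0, 0, 0, 0, 0.085], [0, 0, 0, 0, 0, 0, 0.085]]
  ]
}}

```text
t: 29.53
tool_pos: [0.6766, -0.0125, 0.1385]
tool_rot: [1.18, 1.224, -1.168]
contact_force: [1.0, 0.2, 1.2]
opening: 0.085
```

```bash
python3 - <<'E'
from h import *
get_image('wrist')
go([.4967,.1158,.1],93.5)
E
```

```text
at [ 0.6762 -0.0124  0.137 ] yaw 92.67 shift [ 0.037  -0.1713 -0.139 ] turn [-0.83 -0.02 -0.48] F [-0.2  0.6  0.8]
```

Request:
{"method": "arm_command", "body": {
  "plan": [
    [[0, -0.031, -0.025, -0.8, 0, -0.5, 0.085], [0, -0.031, -0.025, 0, 0, 0, 0.085], [0, -0.031, -0.025, 0, 0, 0, 0.085], [0, -0.031, -0.025, 0, 0, 0, 0.085], [0, -0.028, -0.023, 0, 0, 0, 0.085]]
  ]
}}

```text
t: 30.0
tool_pos: [0.5153, 0.1006, 0.1319]
tool_rot: [1.169, 1.235, -1.173]
contact_force: [-0.4, 0.3, 0.5]
opening: 0.0851
```

```bash
python3 - <<'E'
from h import *
get_image('wrist');get_image('wrist')
go([.4967,.1158,.05],93.5)
P=[((.4967,.1158,.032),3.5),((.664,.1574,.036),2.65),((.672,-.0124,.036),2.65)]
out=[]
for n in ['wrist','scene']:
    K,M,im=snap(n)
    for p in P: im=outline(im,K,M,*p)
    out.append(im if n=='wrist' else cv2.resize(im[180:340,200:456],(640,400)))
cv2.imwrite('pics/c2.png',cv2.resize(np.vstack(out),(480,600))[:,:,::-1])
E
```

```text
at [0.5122 0.1022 0.1303] yaw 93.24 shift [ 0.0803 -0.0147 -0.0145] turn [-0.26  0.01  0.37] F [ 0.1  0.5 -0.8]
```

View pics/c2.png

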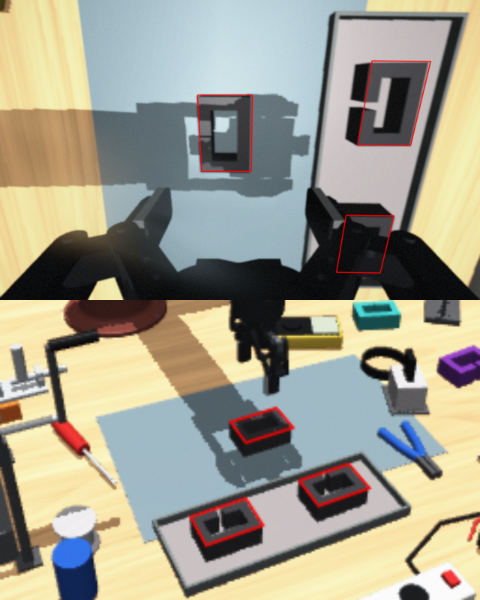

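Both good cores lie in the tray and the middle core has not moved. Picking it.

Request:
{"method": "arm_command", "body": {
  "plan": [
    [[0.02, -0.013, -0.013, 0, 0, 0.3, 0.085], [0.02, -0.002, -0.002, 0, 0, 0, 0.085], [0.015, -0.001, 0.001, 0, 0, 0, 0.085]]
  ]
}}

```text
t: 30.45
tool_pos: [0.5068, 0.1124, 0.081]
tool_rot: [1.178, 1.219, -1.159]
contact_force: [-0.2, 0.3, 0.1]
opening: 0.0848
```

```bash
python3 - <<'E'
from h import *
get_image('wrist');get_image('wrist')
go([.4967,.1158,.007],93.5)
E
```

```text
at [0.5044 0.1118 0.0786] yaw 92.93 shift [ 0.0716 -0.0074 -0.0045] turn [-0.57  0.12 -0.59] F [-0.2  0.  -0.1]
```

Request:
{"method": "arm_command", "body": {
  "plan": [
    [[0.012, -0.007, -0.004, -0.6, 0, -0.6, 0.085], [0.014, -0.001, 0, 0, 0, 0, 0.085], [0.014, -0.001, 0, 0, 0, 0, 0.085], [0.012, -0.001, 0, 0, 0, 0, 0.085]]
  ]
}}

```text
t: 30.88
tool_pos: [0.5006, 0.1142, 0.0291]
tool_rot: [1.168, 1.229, -1.16]
contact_force: [-0.2, -0.5, -0.4]
opening: 0.085
```

```bash
python3 - <<'E'
from h import *
get_image('wrist');get_image('wrist')
go([.4967,.1158,.007],93.5)
E
```

```text
at [0.4988 0.114  0.0276] yaw 93.42 shift [ 0.0206 -0.0019 -0.0019] turn [-0.08  0.12 -0.22] F [-0.7 -1.1 -0.6]
```

Request:
{"method": "arm_command", "body": {
  "plan": [
    [[0.012, -0.002, -0.0015, 0, 0, -0.2, 0.085], [0.008, -0.001, 0, 0, 0, 0, 0.085], [0, 0, 0, 0, 0, 0, 0.06], [0, 0, 0, 0, 0, 0, 0.045], [0, 0, 0, 0, 0, 0, 0.045], [0, 0, 0, 0, 0, 0, 0.045], [0, 0, 0, 0, 0, 0, 0.045]]
  ]
}}

```text
t: 31.57
tool_pos: [0.4979, 0.1153, 0.0085]
tool_rot: [1.165, 1.233, -1.165]
contact_force: [-0.1, -0.1, -3.6]
opening: 0.0548
```

Request:
{"method": "arm_command", "body": {
  "plan": [
    [[-0.015, 0, 0, 0, 0, 0, 0.045], [-0.025, 0, 0, 0, 0, 0, 0.045], [-0.035, 0, 0, 0, 0, 0, 0.045], [-0.04, 0, 0, 0, 0, 0, 0.045], [-0.04, 0, 0, 0, 0, 0, 0.045], [-0.04, 0, 0, 0, 0, 0, 0.045], [-0.04, 0, 0, 0, 0, 0, 0.045], [-0.04, 0, 0, 0, 0, 0, 0.045], [-0.04, 0, 0, 0, 0, 0, 0.045]]
  ]
}}

```text
t: 32.32
tool_pos: [0.487, 0.1151, 0.3156]
tool_rot: [1.145, 1.26, -1.193]
contact_force: [0.8, -0.7, -3.8]
opening: 0.055
```

```bash
python3 - <<'E'
from h import *
np.set_printoptions(precision=4,suppress=True)
get_image('wrist'); print(ctrl.get_obs()['opening'])
for n in ['top','scene']:
    K,M,im=snap(n)
    for t in ['hopper','trap_grip','bolt_knob','half_1_mid']:
        for d in mark_of(n,t): print(t,round(d['conf'],2),w(M,d['at']))
K,M,im=snap('top','t2',crop=(400,120,560,270),s=4)
go([.508,-.366,.36],90)
E
```

```text
0.05486633225422036
hopper 0.81 [ 0.5073 -0.3626 -0.0021]
hopper 0.65 [0.4868 0.1151 0.336 ]
trap_grip 0.55 [ 0.5638 -0.1647  0.3066]
bolt_knob 0.65 [ 0.3926  0.4068 -0.0005]
bolt_knob 0.49 [ 0.5579 -0.2358  0.2927]
bolt_knob 0.17 [0.4852 0.1115 0.335 ]
half_1_mid 0.77 [ 0.4797 -0.3713  0.2166]
hopper 0.72 [ 0.5057 -0.3673 -0.0007]
hopper 0.33 [0.671  0.0693 0.0045]
bolt_knob 0.5 [ 0.5554 -0.2363  0.2931]
bolt_knob 0.22 [ 0.6829 -0.2251  0.0001]
half_1_mid 0.67 [ 0.475  -0.3677  0.2136]
half_1_mid 0.58 [ 0.5673 -0.1624  0.3063]
at [0.4874 0.1151 0.3131] yaw 93.39 shift [-0.0469  0.0206  0.4811] turn [3.39 0.23 2.13] F [ 0.1  0.2 -4.7]
```

View pics/t2.png

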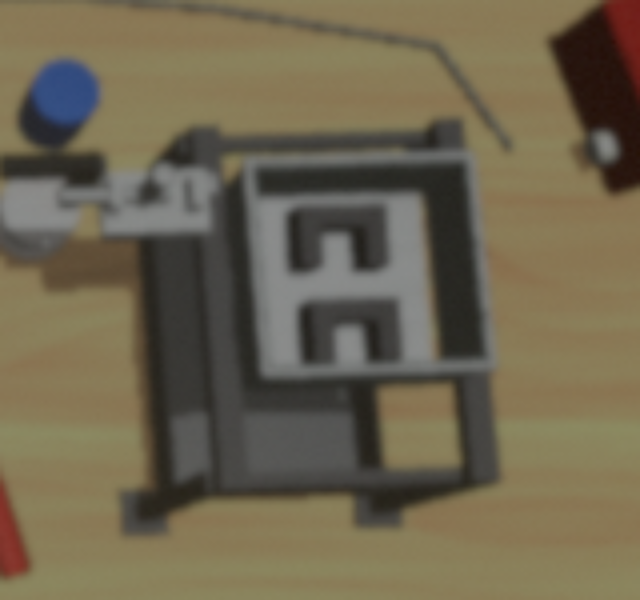

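```bash
python3 - <<'E'
from h import *
np.set_printoptions(precision=4,suppress=True)
K,M=cam('top')
Q=np.array([ray(K,M,np.array(u)/4+[400,120],.28)[:2] for u in [(246,155),(472,152),(494,365),(262,380)]])
print(Q,Q.mean(0))
for a,b in [(0,1),(3,2)]: v=Q[a]-Q[b]; print(np.degrees(np.arctan2(v[1],v[0]))-90,np.linalg.norm(v))
for a,b in [(0,3),(1,2)]: v=Q[a]-Q[b]; print(np.degrees(np.arctan2(v[1],v[0])),np.linalg.norm(v))
E
```

```text
[[ 0.5774 -0.2934]
 [ 0.5796 -0.4332]
 [ 0.4462 -0.4372]
 [ 0.4368 -0.2961]] [ 0.51  -0.365]
0.8924782745667841 0.1398680997095291
3.823146522434115 0.1414232474680216
1.1125577188942448 0.1406921050671678
1.7126591471694677 0.13347412398349126
```

Request:
{"method": "arm_command", "body": {
  "plan": [
    [[-0.03, 0, 0, 2, 0, 1.2, 0.045], [-0.03, 0, 0, 1, 0, 1, 0.045], [0, 0.002, 0.038, 0, 0, 0, 0.045], [0, 0.002, 0.038, 0, 0, 0, 0.045], [0, 0.002, 0.038, 0, 0, 0, 0.045], [0, 0.002, 0.038, 0, 0, 0, 0.045], [0, 0.002, 0.038, 0, 0, 0, 0.045], [0, 0.002, 0.038, 0, 0, 0, 0.045], [0, 0.002, 0.038, 0, 0, 0, 0.045], [0, 0.002, 0.038, 0, 0, 0, 0.045], [0, 0.002, 0.038, 0, 0, 0, 0.045], [0, 0.002, 0.038, 0, 0, 0, 0.045], [0, 0.002, 0.03, 0, 0, 0, 0.045]]
  ]
}}

```text
t: 34.0
tool_pos: [0.5148, -0.3056, 0.371]
tool_rot: [1.193, 1.22, -1.197]
contact_force: [0.4, 1.1, -3.8]
opening: 0.0543
```

```bash
python3 - <<'E'
from h import *
get_image('wrist');get_image('wrist')
go([.5075,-.365,.262],91.5)
E
```

```text
at [ 0.5146 -0.3071  0.3697] yaw 90.91 shift [ 0.1077 -0.0086  0.0577] turn [-0.59  0.03  0.26] F [-0.  -0.6 -3.6]
```

Request:
{"method": "arm_command", "body": {
  "plan": [
    [[0, -0.004, 0.03, -0.6, 0, 0.2, 0.045], [0.01, -0.004, 0.022, 0, 0, 0, 0.045], [0.02, 0, 0.004, 0, 0, 0, 0.045]]
  ]
}}

```text
t: 34.35
tool_pos: [0.5092, -0.3653, 0.3432]
tool_rot: [1.188, 1.216, -1.187]
contact_force: [-0.8, 0.5, -3.7]
opening: 0.0544
```

```bash
python3 - <<'E'
from h import *
get_image('wrist');get_image('wrist')
go([.5075,-.365,.262],91.5)
E
```

```text
at [ 0.5079 -0.3619  0.3367] yaw 91.66 shift [ 0.0747 -0.0005  0.0031] turn [ 0.16 -0.35  0.2 ] F [ 0.3  0.7 -5.5]
```

Request:
{"method": "arm_command", "body": {
  "plan": [
    [[0.02, 0, 0.003, 0, -0.3, 0.2, 0.045], [0.02, 0, 0.001, 0, 0, 0, 0.045], [0.02, 0, 0, 0, 0, 0, 0.045], [0.006, 0, 0, 0, 0, 0, 0.045]]
  ]
}}

```text
t: 34.78
tool_pos: [0.51, -0.3622, 0.273]
tool_rot: [1.187, 1.222, -1.182]
contact_force: [-0.1, 0.4, -5.4]
opening: 0.0547
```

```bash
python3 - <<'E'
from h import *
get_image('wrist');get_image('wrist')
go([.5075,-.365,.262],91.5)
E
```

```text
at [ 0.5105 -0.3628  0.2751] yaw 91.87 shift [ 0.0131 -0.0031  0.0021] turn [ 0.37  0.08 -0.32] F [ 0.8  0.6 -4.1]
```

Release, rise, and check.

Request:
{"method": "arm_command", "body": {
  "plan": [
    [[0.01, -0.003, 0.002, 0, 0, 0, 0.045], [0.006, 0, 0, 0, 0, 0, 0.045], [0, 0, 0, 0, 0, 0, 0.068], [0, 0, 0, 0, 0, 0, 0.068], [0, 0, 0, 0, 0, 0, 0.068], [-0.015, 0, 0, 0, 0, 0, 0.068], [-0.03, 0, 0, 0, 0, 0, 0.068], [-0.04, 0, 0, 0, 0, 0, 0.068], [-0.04, 0, 0, 0, 0, 0, 0.068], [0, 0, 0, 0, 0, 0, 0.085]]
  ]
}}

```text
t: 35.72
tool_pos: [0.5083, -0.3646, 0.4055]
tool_rot: [1.183, 1.2, -1.176]
contact_force: [0.1, 0.6, 1.9]
opening: 0.0777
```

```bash
python3 - <<'E'
from h import *
np.set_printoptions(precision=4,suppress=True)
o=ctrl.get_obs(); print(np.degrees(o['q']),o['opening'])
K,M,im=snap('wrist','w6',s=1.0)
for t in ['core_1_mid','bolt_knob','trap_grip','half_1_mid']:
    for d in mark_of('wrist',t): print(t,round(d['conf'],2),w(M,d['at']))
K,M,im=snap('scene')
for d in mark_of('scene','core_1_mid'): print(round(d['conf'],2),w(M,d['at']))
go([.557,-.236,.36],0)
E
```

```text
[-42.5509  -0.3778  79.5522   0.1968  99.4295 -44.4732] 0.07774544175890925
core_1_mid 0.63 [ 0.6826 -0.2257 -0.0036]
core_1_mid 0.42 [ 0.4776 -0.3707  0.2128]
bolt_knob 0.78 [ 0.5575 -0.2335  0.2984]
half_1_mid 0.96 [ 0.476  -0.3683  0.2137]
0.8 [0.6646 0.1593 0.0181]
0.56 [0.4653 0.5363 0.0162]
at [ 0.5063 -0.3627  0.3902] yaw 91.96 shift [ 0.0302 -0.1267 -0.0507] turn [91.96 -0.22 -0.19] F [ 0.2 -0.2 -0.8]
```

View pics/w6.png

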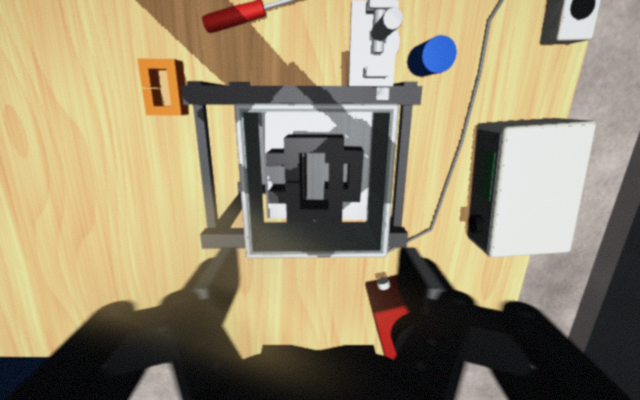

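The core lies in the hopper on top of the two halves, and the knob is visible near (385,22). I've now used all 16 views, so the rest goes by numbers. Moving to the bolt knob.

Request:
{"method": "arm_command", "body": {
  "plan": [
    [[0, 0.012, -0.03, 0, 0, 0, 0.06], [0, 0.012, -0.03, 0, 0, 0, 0.06], [0, 0.012, -0.03, 0, 0, 0, 0.06], [0, 0.012, -0.025, 0, 0, 0, 0.06]]
  ]
}}

```text
t: 36.4
tool_pos: [0.5484, -0.2471, 0.3823]
tool_rot: [1.194, 1.229, -1.194]
contact_force: [0.4, 0.5, 0.6]
opening: 0.0599
```

```bash
python3 - <<'E'
from h import *
np.set_printoptions(precision=4,suppress=True)
get_image('wrist')
K,M,im=snap('wrist'); o=ctrl.get_obs(); print(o['opening'])
for t in ['bolt_knob','trap_grip','hopper']:
    for d in mark_of('wrist',t): print(t,round(d['conf'],2),w(M,d['at']),px(K,M,w(M,d['at'])))
go([.557,-.235,.33],91.5)
E
```

```text
0.06019770886851127
bolt_knob 0.61 [ 0.5579 -0.2366  0.2984] [328.8669 195.8196]
trap_grip 0.73 [ 0.5646 -0.1652  0.3083] [343.4161  98.2509]
trap_grip 0.4 [ 0.4773 -0.3724  0.2106] [253.2203 284.5762]
hopper 0.63 [ 0.5077 -0.3663 -0.003 ] [293.9243 217.1766]
at [ 0.5483 -0.2489  0.383 ] yaw 91.36 shift [ 0.053   0.0091 -0.0136] turn [-0.14 -0.28  0.32] F [-0.1 -0.4  0.3]
```

Request:
{"method": "arm_command", "body": {
  "plan": [
    [[0.012, 0.01, -0.012, 0, -0.3, 0.3, 0.06], [0.012, 0, -0.002, 0, 0, 0, 0.06], [0.012, 0, 0, 0, 0, 0, 0.06]]
  ]
}}

```text
t: 36.9
tool_pos: [0.5578, -0.2383, 0.3483]
tool_rot: [1.194, 1.212, -1.195]
contact_force: [0.1, -1.0, 0.9]
opening: 0.0601
```

```bash
python3 - <<'E'
from h import *
get_image('wrist');get_image('wrist')
go([.558,-.236,.283],91.5)
E
```

```text
at [ 0.5566 -0.2379  0.345 ] yaw 91.06 shift [ 0.062   0.0014 -0.0019] turn [-0.44  0.05  0.11] F [-0.1  0.4 -0.6]
```

Request:
{"method": "arm_command", "body": {
  "plan": [
    [[0.016, 0.001, -0.002, -0.4, 0, 0, 0.06], [0.016, 0, 0, 0, 0, 0, 0.06], [0.014, 0, 0, 0, 0, 0, 0.06], [0.01, 0, 0, 0, 0, 0, 0.06]]
  ]
}}

```text
t: 37.33
tool_pos: [0.557, -0.2399, 0.2897]
tool_rot: [1.191, 1.215, -1.194]
contact_force: [0.6, -0.1, 0.5]
opening: 0.0599
```

```bash
python3 - <<'E'
from h import *
get_image('wrist');get_image('wrist')
go([.558,-.236,.283],91.5)
E
```

```text
at [ 0.5564 -0.2394  0.2885] yaw 91.24 shift [ 0.0055  0.0017 -0.0034] turn [-0.26  0.15  0.05] F [-0.6  0.3 -0.6]
```

Request:
{"method": "arm_command", "body": {
  "plan": [
    [[0.005, 0.0015, -0.0034, 0, 0, 0, 0.06], [0, 0, 0, 0, 0, 0, 0.03], [0, 0, 0, 0, 0, 0, 0.008], [0, 0, 0, 0, 0, 0, 0.008], [0, 0, 0, 0, 0, 0, 0.008], [0, 0, 0, 0, 0, 0, 0.008], [0, 0, 0, 0, 0, 0, 0.008]]
  ],
  "squeeze": 50
}}

```text
t: 38.02
tool_pos: [0.5575, -0.2367, 0.2864]
tool_rot: [1.189, 1.217, -1.197]
contact_force: [-0.4, 0.1, -1.8]
opening: 0.0119
```

```bash
python3 - <<'E'
from h import *
get_image('wrist'); print(ctrl.get_obs()['opening'])
go([.558,-.236,.283],91.5)
E
```

```text
0.012172782225002217
at [ 0.5574 -0.2367  0.2863] yaw 91.2 shift [ 0.0033  0.0006 -0.0006] turn [-0.3   0.28  0.09] F [-0.9 -0.3 -2. ]
```

Request:
{"method": "arm_command", "body": {
  "plan": [
    [[0, 0, 0.006, 0, 0, 0, 0.008], [0, 0, 0.008, 0, 0, 0, 0.008], [0, 0, 0.008, 0, 0, 0, 0.008], [0, 0, 0.006, 0, 0, 0, 0.008]]
  ]
}}

```text
t: 38.4
tool_pos: [0.5582, -0.2554, 0.2863]
tool_rot: [1.2, 1.238, -1.183]
contact_force: [-2.0, 7.1, 1.0]
opening: 0.0124
```

```bash
python3 - <<'E'
from h import *
get_image('wrist');print(ctrl.get_obs()['opening'])
go([.5578,-.2687,.286],91.5)
E
```

```text
0.012228946795460872
at [ 0.5582 -0.2568  0.2863] yaw 91.54 shift [ 0.0003 -0.0007  0.0119] turn [ 0.04 -0.87  0.19] F [-1.4  1.2 -0.8]
```

Request:
{"method": "arm_command", "body": {
  "plan": [
    [[0, 0, 0.01, 0, -0.8, 0, 0.008], [0, 0, 0.008, 0, 0, 0, 0.008], [0, 0, 0.005, 0, 0, 0, 0.008]]
  ]
}}

```text
t: 38.7
tool_pos: [0.5586, -0.2675, 0.2862]
tool_rot: [1.205, 1.254, -1.174]
contact_force: [-5.2, 18.2, 3.9]
opening: 0.0121
```

```bash
python3 - <<'E'
from h import *
np.set_printoptions(precision=4,suppress=True)
get_image('wrist');print(ctrl.get_obs()['opening'])
go([.5578,-.2687,.286],91.5)
for n in ['top','wrist','scene']:
    K,M,im=snap(n)
    for t in ['trap_grip','bolt_knob']:
        for d in mark_of(n,t): print(n,t,round(d['conf'],2),w(M,d['at']))
E
```

```text
0.012371289492630302
at [ 0.5586 -0.2676  0.2862] yaw 91.92 shift [ 0.0002 -0.0009  0.0011] turn [ 0.42 -1.87  0.39] F [-3.6 20.5  4.1]
top trap_grip 0.63 [ 0.4897 -0.1684  0.2725]
wrist trap_grip 0.66 [ 0.4803 -0.1669  0.2544]
wrist bolt_knob 0.8 [ 0.5586 -0.2649  0.298 ]
scene trap_grip 0.94 [ 0.4807 -0.1677  0.2541]
scene trap_grip 0.66 [ 0.6723 -0.0128  0.0173]
scene trap_grip 0.62 [0.6727 0.0689 0.0021]
scene bolt_knob 0.64 [ 0.556  -0.2672  0.2947]
scene bolt_knob 0.64 [ 0.4862 -0.3761  0.0253]
scene bolt_knob 0.43 [ 0.4238 -0.3592  0.0332]
```

The bolt is drawn. The load has swung the trap by itself to about 1.0 rad and the scrap reads as lying in the tote. Next: let go of the knob and take the lever to open it wider.

Request:
{"method": "arm_command", "body": {
  "plan": [
    [[0, 0, -0.002, 0, -1, 0, 0.03], [0, 0, 0, 0, 0, 0, 0.05], [0, 0, 0, 0, 0, 0, 0.05], [-0.02, 0, 0, 0, 0, 0, 0.05], [-0.03, 0, 0, 0, 0, 0, 0.05], [-0.03, 0, 0, 0, 0, 0, 0.05], [0, -0.026, -0.033, 0, 0, 0, 0.05], [0, -0.026, -0.033, 0, 0, 0, 0.05], [0, -0.022, -0.03, 0, 0, 0, 0.05]]
  ]
}}

```text
t: 39.95
tool_pos: [0.4849, -0.1801, 0.369]
tool_rot: [1.192, 1.231, -1.191]
contact_force: [-0.1, -0.1, 0.9]
opening: 0.05
```

```bash
python3 - <<'E'
from h import *
np.set_printoptions(precision=4,suppress=True)
get_image('wrist');print(ctrl.get_obs()['opening'])
for n in ['wrist','top','scene']:
    K,M,im=snap(n)
    for t in ['trap_grip','bolt_knob','half_1_mid','core_1_mid']:
        for d in mark_of(n,t): print(n,t,round(d['conf'],2),w(M,d['at']))
go([.4805,-.167,.3],91.7)
E
```

```text
0.04982801695117553
wrist trap_grip 0.63 [ 0.48   -0.1687  0.2556]
wrist half_1_mid 0.91 [ 0.4888 -0.3755  0.0245]
top half_1_mid 0.46 [ 0.4896 -0.3769  0.0238]
top core_1_mid 0.78 [0.6621 0.1607 0.0186]
top core_1_mid 0.71 [0.4685 0.5362 0.0177]
scene trap_grip 0.93 [ 0.4789 -0.1639  0.2518]
scene bolt_knob 0.52 [ 0.5556 -0.2679  0.294 ]
scene half_1_mid 0.88 [ 0.4868 -0.3766  0.0246]
scene core_1_mid 0.86 [0.6667 0.159  0.0152]
scene core_1_mid 0.73 [0.4693 0.5359 0.0186]
at [ 0.4852 -0.1797  0.3675] yaw 91.63 shift [ 0.0675 -0.0044 -0.0129] turn [-0.08 -0.54  0.49] F [0.3 0.1 0.7]
```

Request:
{"method": "arm_command", "body": {
  "plan": [
    [[0.02, -0.004, -0.012, 0, -0.5, 0.5, 0.05], [0.025, -0.001, -0.001, 0, 0, 0, 0.05], [0.025, -0.001, 0, 0, 0, 0, 0.05]]
  ]
}}

```text
t: 41.0
tool_pos: [0.4819, -0.1682, 0.3036]
tool_rot: [1.19, 1.208, -1.182]
contact_force: [0.8, 0.0, 0.2]
opening: 0.05
```

```bash
python3 - <<'E'
from h import *
get_image('wrist');get_image('wrist')
go([.4797,-.167,.236],91.7)
E
```

```text
at [ 0.4796 -0.1672  0.2985] yaw 91.58 shift [ 0.0625  0.0001 -0.0002] turn [-0.12  0.08 -0.21] F [-0.8  0.9 -0.1]
```

Request:
{"method": "arm_command", "body": {
  "plan": [
    [[0.018, 0, 0, 0, 0, 0, 0.05], [0.018, 0, 0, 0, 0, 0, 0.05], [0.018, 0, 0, 0, 0, 0, 0.05]]
  ]
}}

```text
t: 41.35
tool_pos: [0.4829, -0.1689, 0.2511]
tool_rot: [1.19, 1.207, -1.182]
contact_force: [0.7, -0.6, -0.7]
opening: 0.05
```

```bash
python3 - <<'E'
from h import *
get_image('wrist');get_image('wrist')
go([.4797,-.167,.236],91.7)
E
```

```text
at [ 0.481  -0.1679  0.2476] yaw 91.58 shift [ 0.0116 -0.0013 -0.001 ] turn [-0.12  0.19 -0.39] F [0.1 0.4 0.5]
```

Request:
{"method": "arm_command", "body": {
  "plan": [
    [[0.01, -0.001, -0.001, 0, 0, -0.3, 0.05], [0, 0, 0, 0, 0, 0, 0.03], [0, 0, 0, 0, 0, 0, 0.01], [0, 0, 0, 0, 0, 0, 0.01], [0, 0, 0, 0, 0, 0, 0.01], [0, 0, 0, 0, 0, 0, 0.01]]
  ],
  "squeeze": 30
}}

```text
t: 41.95
tool_pos: [0.4794, -0.168, 0.2424]
tool_rot: [1.184, 1.219, -1.193]
contact_force: [0.8, 0.5, -4.0]
opening: 0.0147
```

```bash
python3 - <<'E'
from h import *
get_image('wrist');print(ctrl.get_obs()['opening'])
for a in (1.0,1.25,.75,.5,.25,0): print(a,.565-.105*np.sin(a),.2+.105*np.cos(a)-.019)
go([.4797,-.167,.236],91.7)
E
```

```text
0.014600794435540805
1.0 0.47664554659517083 0.2377317421161547
1.25 0.4653566149676634 0.21410884805150324
0.75 0.4934279301975499 0.25782733123175117
0.5 0.5146603184465587 0.27314616899848915
0.25 0.539022584278275 0.2827358042796177
0 0.565 0.286
at [ 0.4794 -0.168   0.2424] yaw 91.56 shift [ 0.0064  0.0003 -0.001 ] turn [-0.14  0.31  0.1 ] F [-0.7  0.1 -4.5]
```

Request:
{"method": "arm_command", "body": {
  "plan": [
    [[0.009, -0.006, 0, 0, 0, 0, 0.01], [0.009, -0.005, 0, 0, 0, 0, 0.01], [0.009, -0.004, 0, 0, 0, 0, 0.01], [0, 0, 0, 0, 0, 0, 0.01], [0, 0, 0, 0, 0, 0, 0.01]]
  ]
}}

```text
t: 42.42
tool_pos: [0.4703, -0.1684, 0.2213]
tool_rot: [1.192, 1.201, -1.176]
contact_force: [2.5, 1.6, 2.5]
opening: 0.0148
```

```bash
python3 - <<'E'
from h import *
np.set_printoptions(precision=4,suppress=True)
get_image('wrist');print(ctrl.get_obs()['opening'])
go([.4654,-.167,.216],91.7)
for n in ['top','scene']:
    K,M,im=snap(n,n+'_open')
    for t in ['trap_grip','half_1_mid','core_1_mid']:
        for d in mark_of(n,t): print(n,t,round(d['conf'],2),w(M,d['at']))
E
```

```text
0.014764110863579977
at [ 0.4703 -0.1684  0.2214] yaw 91.66 shift [ 0.0054 -0.0048 -0.0015] turn [-0.05  0.47 -1.19] F [ 2.8  0.5 -0.7]
top trap_grip 0.63 [ 0.4719 -0.1683  0.2388]
top half_1_mid 0.66 [ 0.4871 -0.3796  0.0228]
top core_1_mid 0.87 [0.6659 0.1568 0.0171]
top core_1_mid 0.65 [0.4652 0.5343 0.0176]
top core_1_mid 0.18 [0.4914 0.3862 0.0526]
scene trap_grip 0.64 [ 0.4698 -0.1671  0.2355]
scene trap_grip 0.37 [ 0.6858 -0.2233  0.0011]
scene half_1_mid 0.55 [ 0.4877 -0.3753  0.0259]
scene core_1_mid 0.61 [0.4706 0.5353 0.0192]
scene core_1_mid 0.57 [0.6662 0.1582 0.0159]
scene core_1_mid 0.51 [ 0.6843 -0.2215 -0.0001]
```

Request:
{"method": "arm_command", "body": {
  "plan": [
    [[-0.01, 0.004, 0, 0, 0, -1, 0.01], [-0.01, 0.006, 0, 0, 0, 0, 0.01], [-0.009, 0.007, 0, 0, 0, 0, 0.01], [-0.008, 0.007, 0, 0, 0, 0, 0.01], [-0.007, 0.008, 0, 0, 0, 0, 0.01]]
  ]
}}

```text
t: 43.28
tool_pos: [0.4876, -0.1677, 0.255]
tool_rot: [1.164, 1.254, -1.228]
contact_force: [-15.5, 0.9, 3.2]
opening: 0.0147
```

```bash
python3 - <<'E'
from h import *
get_image('wrist');print(ctrl.get_obs()['opening'])
go([.565,-.167,.292],91.7)
E
```

```text
0.014647375729466193
at [ 0.4887 -0.1677  0.2565] yaw 91.47 shift [-0.0355  0.0763  0.0016] turn [-0.22  0.22  2.73] F [-13.5   0.7   2.7]
```

Request:
{"method": "arm_command", "body": {
  "plan": [
    [[-0.009, 0.012, 0, 0, 0, 2, 0.01], [-0.008, 0.014, 0, 0, 0, 0.7, 0.01], [-0.006, 0.015, 0, 0, 0, 0.5, 0.01], [-0.004, 0.016, 0, 0, 0, 0.5, 0.01]]
  ]
}}

```text
t: 43.67
tool_pos: [0.5264, -0.1666, 0.2872]
tool_rot: [1.171, 1.252, -1.228]
contact_force: [-13.6, 1.1, 10.9]
opening: 0.0151
```

```bash
python3 - <<'E'
from h import *
get_image('wrist');print(ctrl.get_obs()['opening'])
go([.565,-.167,.29],91.7)
E
```

```text
0.014824553540227327
at [ 0.5296 -0.1666  0.2881] yaw 91.23 shift [-0.0019  0.0354  0.0015] turn [-0.47  0.04  2.28] F [-13.3   2.7  13.3]
```

Request:
{"method": "arm_command", "body": {
  "plan": [
    [[0.001, 0.012, 0.001, 0, 0, 1.5, 0.01], [0, 0.013, 0, 0, 0, 1, 0.01], [0, 0.012, 0, 0, 0, 0.5, 0.01], [0, 0.008, 0, 0, 0, 0, 0.01]]
  ]
}}

```text
t: 44.05
tool_pos: [0.5675, -0.1657, 0.297]
tool_rot: [1.189, 1.227, -1.2]
contact_force: [-7.8, 0.4, -2.5]
opening: 0.0144
```

```bash
python3 - <<'E'
from h import *
np.set_printoptions(precision=4,suppress=True)
get_image('wrist');print(ctrl.get_obs()['opening'])
go([.565,-.167,.29],91.7)
for n in ['top','scene']:
    K,M,im=snap(n)
    for t in ['trap_grip']:
        for d in mark_of(n,t): print(n,t,round(d['conf'],2),w(M,d['at']))
E
```

```text
0.014747866213728174
at [ 0.5685 -0.1656  0.297 ] yaw 91.24 shift [ 0.007  -0.0035  0.0013] turn [-0.46 -0.03  0.49] F [-5.5  0.2  3.9]
top trap_grip 0.74 [ 0.5689 -0.1659  0.3053]
top trap_grip 0.55 [0.6721 0.0771 0.0039]
top trap_grip 0.31 [0.493  0.3871 0.0739]
scene trap_grip 0.76 [ 0.5709 -0.163   0.3053]
scene trap_grip 0.36 [0.6712 0.0692 0.0032]
```

Request:
{"method": "arm_command", "body": {
  "plan": [
    [[0, 0, 0, 0, 0, 0, 0.03], [0, 0, 0, 0, 0, 0, 0.05], [0, 0, 0, 0, 0, 0, 0.05], [-0.02, 0, 0, 0, 0, 0, 0.05], [-0.03, 0, 0, 0, 0, 0, 0.05], [-0.02, 0, 0, 0, 0, 0, 0.05], [0, -0.003, 0.032, 0, 0, 0, 0.05], [0, -0.003, 0.032, 0, 0, 0, 0.05], [0, -0.003, 0.025, 0, 0, 0, 0.05]]
  ]
}}

```text
t: 45.05
tool_pos: [0.5643, -0.2538, 0.3696]
tool_rot: [1.188, 1.219, -1.186]
contact_force: [0.2, 0.1, 0.4]
opening: 0.0499
```

```bash
python3 - <<'E'
from h import *
np.set_printoptions(precision=4,suppress=True)
get_image('wrist')
for n in ['top','scene','wrist']:
    K,M,im=snap(n)
    for t in ['trap_grip','bolt_knob','half_1_mid']:
        for d in mark_of(n,t)[:2]: print(n,t,round(d['conf'],2),w(M,d['at']))
go([.558,-.267,.285],91.7)
E
```

```text
top trap_grip 0.94 [ 0.5682 -0.1632  0.3065]
top trap_grip 0.53 [ 0.4215 -0.3602  0.0366]
scene trap_grip 0.67 [ 0.568  -0.1616  0.3049]
scene trap_grip 0.19 [ 0.4856 -0.3752  0.027 ]
scene bolt_knob 0.74 [ 0.5539 -0.2651  0.2939]
scene bolt_knob 0.47 [0.4941 0.3868 0.0789]
scene half_1_mid 0.82 [ 0.4878 -0.3752  0.0275]
scene half_1_mid 0.35 [ 0.5554 -0.268   0.2962]
wrist trap_grip 0.59 [ 0.5691 -0.1637  0.3076]
wrist bolt_knob 0.62 [ 0.5585 -0.264   0.298 ]
at [ 0.564  -0.2518  0.3683] yaw 91.67 shift [ 0.0833 -0.0064  0.015 ] turn [-0.03 -0.01 -0.05] F [-0.4 -0.7 -0.7]
```

Request:
{"method": "arm_command", "body": {
  "plan": [
    [[0.018, -0.006, 0.014, 0, 0, 0, 0.05], [0.018, 0, 0.001, 0, 0, 0, 0.05], [0.018, 0, 0, 0, 0, 0, 0.05]]
  ]
}}

```text
t: 45.95
tool_pos: [0.5609, -0.2677, 0.3198]
tool_rot: [1.187, 1.211, -1.181]
contact_force: [0.9, 0.3, 0.3]
opening: 0.0498
```

```bash
python3 - <<'E'
from h import *
get_image('wrist');get_image('wrist')
go([.558,-.267,.285],91.7)
E
```

```text
at [ 0.5592 -0.2666  0.3153] yaw 91.8 shift [ 0.0303 -0.0013  0.0004] turn [ 0.1   0.1  -0.21] F [ 1.   0.2 -0.8]
```

Request:
{"method": "arm_command", "body": {
  "plan": [
    [[0.012, -0.001, 0, 0, 0, 0, 0.05], [0.012, -0.001, 0, 0, 0, 0, 0.05], [0.004, 0, 0, 0, 0, 0, 0.05], [0, 0, 0, 0, 0, 0, 0.03], [0, 0, 0, 0, 0, 0, 0.008], [0, 0, 0, 0, 0, 0, 0.008], [0, 0, 0, 0, 0, 0, 0.008], [0, 0, 0, 0, 0, 0, 0.008], [0, 0, 0, 0, 0, 0, 0.008]]
  ],
  "squeeze": 50
}}

```text
t: 46.8
tool_pos: [0.5584, -0.2664, 0.2878]
tool_rot: [1.186, 1.217, -1.182]
contact_force: [0.6, 0.7, -1.8]
opening: 0.0121
```

```bash
python3 - <<'E'
from h import *
get_image('wrist');print(ctrl.get_obs()['opening'])
go([.5575,-.236,.286],91.7)
E
```

```text
0.011922357726856066
at [ 0.5584 -0.2664  0.2878] yaw 91.87 shift [ 0.0018  0.     -0.0304] turn [ 0.17  0.21 -0.39] F [ 0.1  0.  -1.7]
```

Request:
{"method": "arm_command", "body": {
  "plan": [
    [[0, 0, -0.009, 0, 0, 0, 0.008], [0, 0, -0.009, 0, 0, 0, 0.008], [0, 0, -0.009, 0, 0, 0, 0.008], [0, 0, -0.008, 0, 0, 0, 0.008], [0, 0, -0.006, 0, 0, 0, 0.008]]
  ]
}}

```text
t: 47.27
tool_pos: [0.5572, -0.2332, 0.288]
tool_rot: [1.171, 1.191, -1.197]
contact_force: [4.1, -36.5, -9.5]
opening: 0.012
```

```bash
python3 - <<'E'
from h import *
get_image('wrist');print(ctrl.get_obs()['opening'])
go([.5575,-.236,.286],91.7)
E
```

```text
0.01183964216340529
at [ 0.5572 -0.2336  0.288 ] yaw 91.53 shift [0.002  0.0002 0.0024] turn [-0.18  1.89 -0.56] F [  3.7 -26.3  -8.4]
```

Bolt is home against its stop. Release, rise and retreat, then check everything.

Request:
{"method": "arm_command", "body": {
  "plan": [
    [[0, 0, 0.002, 0, 1, 0, 0.02], [0, 0, 0, 0, 0, 0, 0.05], [0, 0, 0, 0, 0, 0, 0.05], [-0.02, 0, 0, 0, 0, 0, 0.05], [-0.03, 0, 0, 0, 0, 0, 0.05], [-0.035, 0, 0, 0, 0, 0, 0.05], [-0.03, -0.03, 0, 0, 0, 0, 0.05], [0, -0.03, 0.02, 0, 0, 0, 0.05], [0, -0.03, 0.02, 0, 0, 0, 0.05], [0, 0, 0.02, 0, 0, 0, 0.05], [0, 0, 0, 0, 0, 0, 0.05], [0, 0, 0, 0, 0, 0, 0.05]]
  ]
}}

```text
t: 48.32
tool_pos: [0.466, -0.2844, 0.4127]
tool_rot: [1.179, 1.213, -1.173]
contact_force: [0.4, 0.1, -0.2]
opening: 0.0498
```

```bash
python3 - <<'E'
from h import *
np.set_printoptions(precision=4,suppress=True)
get_image('wrist')
for n in ['top','scene','wrist']:
    K,M,im=snap(n,n+'_end')
    for t in ['trap_grip','bolt_knob','half_1_mid','core_1_mid','gauge_grip','screwdriver','pliers','solder_reel','capacitor','tape_roll']:
        for d in mark_of(n,t)[:4]:
            if d['conf']>.4: print(n,t,round(d['conf'],2),w(M,d['at']))
    for t in ['half_1_mid','core_1_mid']:
      for d in cut_out(n,t)[:4]:
        v,u=np.nonzero(d['mask']); print(n,t,'mask',round(d['conf'],2),len(u),ray(K,M,(u.mean(),v.mean()),.04))
print(tool()[0][:3,3])
E
```

```text
top bolt_knob 0.56 [0.6713 0.0742 0.004 ]
top bolt_knob 0.49 [ 0.5582 -0.2345  0.2941]
top core_1_mid 0.62 [0.6618 0.1591 0.0174]
top core_1_mid 0.56 [0.4668 0.5336 0.0176]
top gauge_grip 0.6 [0.4902 0.3896 0.0744]
top screwdriver 0.83 [ 0.4321 -0.163   0.0069]
top pliers 0.89 [ 0.6323  0.3248 -0.0038]
top solder_reel 0.69 [ 0.6035 -0.2066 -0.0009]
top capacitor 0.89 [ 0.6814 -0.2215  0.0021]
top tape_roll 0.48 [ 0.3955  0.4026 -0.0017]
top core_1_mid mask 0.74 543 [0.6594 0.1584 0.04  ]
top core_1_mid mask 0.74 545 [0.4636 0.5263 0.04  ]
top core_1_mid mask 0.51 333 [ 0.6846 -0.2222  0.04  ]
scene trap_grip 0.9 [ 0.5704 -0.1631  0.3048]
scene bolt_knob 0.55 [ 0.5572 -0.2379  0.2962]
scene half_1_mid 0.76 [ 0.4877 -0.3749  0.0258]
scene core_1_mid 0.92 [0.465  0.535  0.0172]
scene core_1_mid 0.84 [0.6668 0.1595 0.0153]
scene gauge_grip 0.43 [0.4932 0.3883 0.0785]
scene screwdriver 0.66 [0.3957 0.4044 0.0007]
scene screwdriver 0.51 [ 0.4269 -0.155  -0.0007]
scene screwdriver 0.48 [ 0.6333  0.3244 -0.0013]
scene pliers 0.64 [ 0.6357  0.3246 -0.0026]
scene solder_reel 0.59 [ 0.5991 -0.2067  0.0004]
scene capacitor 0.76 [ 0.6861 -0.223   0.0017]
scene tape_roll 0.49 [ 0.3961  0.4048 -0.0005]
scene half_1_mid mask 0.57 330 [ 0.5004 -0.3759  0.04  ]
scene core_1_mid mask 0.86 748 [0.6799 0.1454 0.04  ]
scene core_1_mid mask 0.62 447 [0.4927 0.5113 0.04  ]
wrist trap_grip 0.78 [ 0.5722 -0.1658  0.3051]
wrist bolt_knob 0.56 [ 0.5542 -0.2337  0.2958]
wrist screwdriver 0.84 [ 0.4263 -0.1616 -0.0003]
wrist solder_reel 0.95 [ 0.6032 -0.2031  0.0002]
wrist capacitor 0.74 [ 0.678  -0.2255 -0.0038]
[ 0.4661 -0.2851  0.4115]
```

```bash
python3 - <<'E'
from h import *
np.set_printoptions(linewidth=200)
for n,cs in [('scene',[((.672,-.0124),.036),((.664,.1574),.036),]),('wrist',[((.5075,-.365),.202)])]:
    K,M,im=snap(n)
    for c,z in cs:
        g=cv2.cvtColor(rect(K,M,im,c,z,half=.06,s=2500,yaw=2.6),7)
        g=np.delete(np.delete(g,np.s_[::25],0),np.s_[::25],1)
        print(n,c); print(cv2.resize(g,(14,14),interpolation=cv2.INTER_AREA))
K,M,im=snap('top'); g=cv2.cvtColor(rect(K,M,im,(.5075,-.365),.202,half=.06,s=2500,yaw=1.7),7); print('top hopper'); print(cv2.resize(g,(12,12),interpolation=cv2.INTER_AREA))
E
```

```text
scene (0.672, -0.0124)
[[197 196 196 197 196 161  26  24  24  24  25  24  25  24]
 [196 196 196 196 197  81  24  24  24  24  24  24  24  24]
 [196 197 197 196 190  69  61  61  62  62  63  62  61  62]
 [196 196 196 197 184  77  72  68  82  91  88  91  85  76]
 [196 196 196 196 185  76  53  24  36  40 108  83  37  70]
 [196 197 196 196 185  78  51  23  25  24  84  31  25  69]
 [196 196 196 196 185  77  54  25  25  26  76  24  26  70]
 [196 197 196 196 182  75  70  67  66  71 109  67  67  74]
 [197 197 196 196 190 105 103 103 103 138 133 102 102 101]
 [198 197 197 198 198 197 197 197 197 198 197 197 197 197]
 [107 108 109 107 107 106 107 113 107 106 106 105 111 106]
 [ 65  65  66  66  67  67  67  67  67  68  67  65  66  67]
 [170 169 169 170 170 170 169 169 169 170 170 169 170 170]
 [179 179 179 179 179 179 179 179 179 179 179 179 179 179]]
scene (0.664, 0.1574)
[[197 196 196 196 191 182 172 179 170 161 163 169 156 163]
 [198 196 196 181  56  30  28  28  28  26  25  25  25  42]
 [197 196 194  80  24  25  25  25  24  24  25  24  23  31]
 [197 196 120  30  32  31  32  33  35  34  35  35  
[... 1372 characters left out ...]
219 217 216 213]
 [ 41  97 109 114 147 175 154 160 193 196 196 199 196 186]]
top hopper
[[ 45  98 122  55  62  75  73  59  45  29  33  36]
 [ 45  80  61  59  75  74  56  40  47  29  29  38]
 [ 42  43  57  74  75  59  29  33  49  33  27  32]
 [ 35  53  73  75  87  53  24  30  41  49  31  28]
 [ 49  72  75  87 130  93  26  26  34  47  57  37]
 [ 72  74  76 123 138 109  29  25  27  32  43  47]
 [ 72  70  73 101 125  62  24  24  24  25  25  34]
 [ 63  52  55  83  87  39  27  26  28  29  59 116]
 [ 46  45  52  62  62  32  27  28  50  71 122 137]
 [ 42  46  52  61  67  56  36  38  65  98 137 139]
 [ 47  49  52  61  67  65  59  53  57  58 107 130]
 [ 49  50  54  60  66  64  61  64  51  45  61  84]]
```

The right core in the tray appears to have been knocked sideways by a few cm since placing. I'll measure it again and check that it still lies flat.

```bash
python3 - <<'E'
from h import *
np.set_printoptions(linewidth=200,precision=4,suppress=True)
K,M,im=snap('scene')
n=rect(K,M,im,(.68,-.04),.036,half=.07,s=2000,yaw=2.65)
# contour of grey ring top in rectified view
g=cv2.cvtColor(cv2.medianBlur(n,7),7); m=((g<120)).astype(np.uint8)
print(cv2.resize(g,(20,20),interpolation=cv2.INTER_AREA))
for t in ['core_5_mid']:
  for d in mark_of('scene',t)+search_frame('scene',t): print(round(d['conf'],2),w(M,d['at']))
K,M,im=snap('top'); 
g=cv2.cvtColor(cv2.medianBlur(rect(K,M,im,(.672,-.02),.036,half=.08,s=2000,yaw=2.65),7),7); print(cv2.resize(g,(20,20),interpolation=cv2.INTER_AREA))
E
```

```text
[[195 195 195 195 195 195 195 196 196 196 195 196 195 195 195 196 195 195 180 101]
 [196 196 196 196 196 142 137 124 118 118 123 128 140 116 122 127 147 196 181 115]
 [196 196 196 196 163  29  23  24  23  25  24  24  23  24  24  23  59 195 181  95]
 [197 197 196 197  87  24  25  25  25  24  24  25  24  25  24  24  59 196 182 100]
 [197 196 197 170  34  26  25  25  25  25  25  25  25  26  25  24  63 196 179  99]
 [197 196 197 145  64  64  63  64  65  65  66  65  65  63  64  44  63 196 180 106]
 [197 197 197 139  75  74  74  77  77  78  77  79  77  76  75  49  59 196 180 106]
 [197 197 197 136  74  56  33  58  68  67 126 111  58  72  75  49  58 195 180 106]
 [196 196 197 140  74  48  21  24  24  24 120  48  23  47  75  48  59 196 177  99]
 [196 196 196 143  74  48  24  25  24  24  89  25  25  48  75  47  83 197 177  95]
 [196 196 196 139  74  53  25  25  25  41  73  24  25  50  74  48 138 197 177 107]
 [196 196 196 133  74  69  64  64  60  98  85  64  64  70  74  61 182 196 178 107]
 [196 197 196 147  77  79  78  78  75 154  94  78  78  77  77  99 195 197 177  95]
 [196 196 197 188 175
[... 1645 characters left out ...]
89  73  62  62  61  66 105 107 107]
 [120 120 120 120 119 119  99  67  63  66  68  97  80  65  65  65  75 111 108 109]
 [120 120 120 120 120 119 117 112 112 112 113 117 115 113 113 112 114 118 109 108]
 [120 120 120 120 121 120 120 120 119 120 120 119 119 120 119 119 119 119 111 108]
 [120 120 120 120 120 120 120 121 120 120 120 120 120 120 119 120 120 119 110 107]
 [121 121 121 121 120 121 120 121 121 120 120 120 120 120 120 120 120 119 110 102]
 [113 113 113 114 113 112 112 112 112 112 113 113 113 112 112 111 111 112 103 101]
 [ 89  89  88  90  90  91  92  88  87  85  85  86  90  89  90  89  87  85  83  98]
 [112 111 111 110 111 112 112 111 111 111 110 109 110 110 111 111 111 110 109 111]]
```

The core still lies flat and square in the tray, about 13 mm and −107 mm from its centre and well within limits. Handing in.

```bash
python3 -c "
from h import *
print(finish_job())"
```

```text
the job is handed in; nothing more can be done
None
```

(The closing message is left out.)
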